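Pack the carrying board: cartons pinwheeled round the wax pot

TASK

Get the order ready to carry: first clear the shoe brush off the carrying board and lay it, bristles down, in the grey tray, then stand the wax pot upright on the ring mark in the middle of the board. Lay every carton (there are three or four; with three, leave any one place empty) flat on the board in one of the four places outlined round the pot, so they interlock in a pinwheel, and close the pot with its loose lid, plugged in and level. Leave the bottle, the tin and the wooden shoe last where they are.

Things in the scene. Friction and masses are not known exactly. Their poses are not given: they have to be found in the camera images.
- slab: plywood carrying board, fixed, 250 x 250 mm, 20 mm thick (top face 20 mm above its origin). Origin at the centre of its underside on the table, z up, x and y along its edges. Its top carries dark outlines of four carton places and a ring mark in the middle
- middle (a point): centre of the ring mark (66 mm across) on the board's top face, where the pot is to stand; axes as the board. The four places leave a clear square of 84 x 84 mm round it
- place_1 (a point): centre of carton place 1 on the board's top face, at (-28, -70) mm from the board's middle along the board's axes; a carton here lies with its length along the board's x axis. The outline is 130 x 56 mm; cartons in their places have 5 mm gaps between them
- place_2 (a point): centre of carton place 2 on the board's top face, at (70, -28) mm from the board's middle along the board's axes; a carton here lies with its length along the board's y axis. The outline is 130 x 56 mm; cartons in their places have 5 mm gaps between them
- place_3 (a point): centre of carton place 3 on the board's top face, at (28, 70) mm from the board's middle along the board's axes; a carton here lies with its length along the board's x axis. The outline is 130 x 56 mm; cartons in their places have 5 mm gaps between them
- place_4 (a point): centre of carton place 4 on the board's top face, at (-70, 28) mm from the board's middle along the board's axes; a carton here lies with its length along the board's y axis. The outline is 130 x 56 mm; cartons in their places have 5 mm gaps between them
- carton_1: cardboard carton, 130 (x) x 56 (y) x 50 (z) mm, about 0.3 kg, with a stiff carry tab standing on the middle of its top: 12 mm thick (along x), 46 mm wide (along y), its top 84 mm above the carton's underside. Pinch the tab across its 12 mm. Origin at the centre of the underside, z up; either way round is the same. All cartons are alike; one may be absent
- carton_2: cardboard carton, 130 (x) x 56 (y) x 50 (z) mm, about 0.3 kg, with a stiff carry tab standing on the middle of its top: 12 mm thick (along x), 46 mm wide (along y), its top 84 mm above the carton's underside. Pinch the tab across its 12 mm. Origin at the centre of the underside, z up; either way round is the same. All cartons are alike; one may be absent
- carton_3: cardboard carton, 130 (x) x 56 (y) x 50 (z) mm, about 0.3 kg, with a stiff carry tab standing on the middle of its top: 12 mm thick (along x), 46 mm wide (along y), its top 84 mm above the carton's underside. Pinch the tab across its 12 mm. Origin at the centre of the underside, z up; either way round is the same. All cartons are alike; one may be absent
- carton_4: cardboard carton, 130 (x) x 56 (y) x 50 (z) mm, about 0.3 kg, with a stiff carry tab standing on the middle of its top: 12 mm thick (along x), 46 mm wide (along y), its top 84 mm above the carton's underside. Pinch the tab across its 12 mm. Origin at the centre of the underside, z up; either way round is the same. All cartons are alike; one may be absent
- pot: open round aluminium pot with solid brown wax inside, 62 mm outer diameter, 54 mm inner diameter, 95 mm high, about 0.35 kg. Origin at the centre of its underside, z up
- pot_rim (a point): centre of the pot's mouth, 95 mm above its underside
- lid: loose aluminium lid: disc 70 mm across, 5 mm thick, underside 8 mm above the origin; below it a tapered plug 47 mm across, 8 mm deep, that enters the pot; on top a black knob 24 mm across, from 13 to 41 mm above the origin. Origin at the centre of the plug's underside, z up; closed, it lies 8 mm below the pot's rim. Starts on the table, plug down
- brush: shoe brush, 150 (x) x 46 (y) x 46 (z) mm: brown wooden back on top, black bristle block below. Origin at the centre of the bristles' underside, z up. Starts on the board's middle. Grip across its 46 mm
- tray: shallow grey open tray, fixed, 200 (x) x 120 (y) mm outside, 28 mm high, 5 mm walls. Origin at the centre of its underside
- tray_in (a point): centre of the tray's inner floor, 5 mm above the table; axes as the tray, x its long side
- dye_bottle: bystander: white dye bottle with red cap, 64 mm across, 150 mm high, origin under its centre; leave alone
- polish_tin: bystander: dark steel tin, 84 mm across, 50 mm high, origin under its centre; leave alone
- shoe_last: bystander: wooden shoe last about 190 mm long, 75 mm high, origin under its middle; leave alone

How it is judged:
On the way, in this order (a step that is already met when the one before it is completed fails the run):
1. the brush lies in the tray, bristles down (x of brush in the frame of tray_in between -0.04 and 0.04 m and y of brush in the frame of tray_in between -0.04 and 0.04 m and z of brush in the frame of tray_in between -0.004 and 0.006 m and angle between brush's own z axis and vertical below 0.1 rad), for 0.2 s.
2. the pot stands upright on the ring mark (horizontal distance between pot and middle below 0.01 m and z of pot in the frame of middle between -0.004 and 0.005 m and angle between pot's own z axis and vertical below 0.06 rad), for 0.2 s.
At the end, for the whole second after the job is handed in: Brush bristles down on the tray floor (centre within 40 mm each way); pot upright on the board within 10 mm of the ring mark; each carton flat on the board within 10 mm and 0.1 rad of a place; lid plugged into the pot, level; all at rest (all of step 1 and all of step 2 and linear speed of each of pot, lid, carton_1, carton_2, carton_3, carton_4 below 0.02 m/s and horizontal distance between lid and pot_rim below 0.006 m and z of lid in the frame of pot_rim between -0.012 and -0.0055 m and angle between the z axis of lid and the z axis of pot, either way round below 0.05 rad and angle between lid's own z axis and vertical below 0.08 rad and ((horizontal distance between carton_1 and place_1 below 0.01 m and angle between the x axis of carton_1 and the x axis of slab, either way round below 0.1 rad) or (horizontal distance between carton_1 and place_2 below 0.01 m and angle between the x axis of carton_1 and the y axis of slab, either way round below 0.1 rad) or (horizontal distance between carton_1 and place_3 below 0.01 m and angle between the x axis of carton_1 and the x axis of slab, either way round below 0.1 rad) or (horizontal distance between carton_1 and place_4 below 0.01 m and angle between the x axis of carton_1 and the y axis of slab, either way round below 0.1 rad)) and z of carton_1 in the frame of middle between -0.004 and 0.005 m and angle between each of carton_1, carton_2, carton_3, carton_4's own z axis and vertical below 0.06 rad and ((horizontal distance between carton_2 and place_1 below 0.01 m and angle between the x axis of carton_2 and the x axis of slab, either way round below 0.1 rad) or (horizontal distance between carton_2 and place_2 below 0.01 m and angle between the x axis of carton_2 and the y axis of slab, either way round below 0.1 rad) or (horizontal distance between carton_2 and place_3 below 0.01 m and angle between the x axis of carton_2 and the x axis of slab, either way round below 0.1 rad) or (horizontal distance between carton_2 and place_4 below 0.01 m and angle between the x axis of carton_2 and the y axis of slab, either way round below 0.1 rad)) and z of carton_2 in the frame of middle between -0.004 and 0.005 m and ((horizontal distance between carton_3 and place_1 below 0.01 m and angle between the x axis of carton_3 and the x axis of slab, either way round below 0.1 rad) or (horizontal distance between carton_3 and place_2 below 0.01 m and angle between the x axis of carton_3 and the y axis of slab, either way round below 0.1 rad) or (horizontal distance between carton_3 and place_3 below 0.01 m and angle between the x axis of carton_3 and the x axis of slab, either way round below 0.1 rad) or (horizontal distance between carton_3 and place_4 below 0.01 m and angle between the x axis of carton_3 and the y axis of slab, either way round below 0.1 rad)) and z of carton_3 in the frame of middle between -0.004 and 0.005 m and ((horizontal distance between carton_4 and place_1 below 0.01 m and angle between the x axis of carton_4 and the x axis of slab, either way round below 0.1 rad) or (horizontal distance between carton_4 and place_2 below 0.01 m and angle between the x axis of carton_4 and the y axis of slab, either way round below 0.1 rad) or (horizontal distance between carton_4 and place_3 below 0.01 m and angle between the x axis of carton_4 and the x axis of slab, either way round below 0.1 rad) or (horizontal distance between carton_4 and place_4 below 0.01 m and angle between the x axis of carton_4 and the y axis of slab, either way round below 0.1 rad)) and z of carton_4 in the frame of middle between -0.004 and 0.005 m); the robot touches nothing.
It fails at once if the dye bottle was moved more than 30 mm (distance of dye_bottle from where it was at the start of the episode above 0.03 m).
It fails at once if the polish tin was moved more than 30 mm (distance of polish_tin from where it was at the start of the episode above 0.03 m).
It fails at once if the shoe last was moved more than 30 mm (distance of shoe_last from where it was at the start of the episode above 0.03 m).
Of carton_1, carton_2, carton_3, carton_4 only 3 to 4 are there at a start; the rules pass over those that are not, and their reading is None.
At some moment in a run one of carton_1, carton_2, carton_3, carton_4 may be knocked a few centimetres aside while the robot is not near it.
It also fails if it takes over 210 s, if anything falls off the work surface, if the arm or the gripper's body presses on something with over 40 N, if the wrist force passes 120 N, or if a joint passes its speed limit or range.

ROBOT

A 7-joint arm with a two-finger parallel gripper is mounted at the origin on the work surface. World frame = base frame: x ahead of the robot, y to its left, z up, the work surface at z = 0. Lengths are in m, angles in rad, forces in N, time in s.
With the tool pointing down it reaches from about 0.425 to 0.825 m from the base axis. Payload 3.6 kg.
Tool frame: the origin (TCP) lies midway between the tips of the shut fingers; the grasp point (between the pads) lies behind it (grip_point_offset is the z of the grasp point in the tool frame, in m); z points along the fingers, y is the line along which they close (so a half turn about z gives the same grasp; the last joint's range is limited). The gripper opens to 93 mm and grips with 3 to 60 N. Pads are 15 mm wide; open, the fingers measure 128 mm over their backs; the gripper's body (75 mm by 188 mm) begins 65 mm behind the grasp point.
Start: joints at [-1.153, 0.615, -0.013, 1.423, 0.008, 1.103, -0.04], TCP at [0.279, 0.587, 0.219] pointing down, gripper open.
Joint ranges: [-3.12, 3.12], [-0.3, 2.06], [-1.34, 1.32], [0.26, 2.42], [-1.36, 4.5], [0.01, 1.98], [-2.84, 2.84]. Speed limits (rad/s): [2.79, 2.79, 3.14, 3.14, 3.14, 3.14, 3.14].

INTERFACE

Orientations are given as [roll, pitch, yaw] about the fixed x, y, z axes, in that order (R = Rz(yaw) Ry(pitch) Rx(roll)).
In Python, from rig import * gives the robot as it stands. The module is installed in compiled form; this text tells all that it offers.
- The arm moves only by the tool servo_tool, never from a script. Its argument "moves" is one flat list of numbers, 7 for each row, row after row: the opening, from -1 (shut) to 1 (fully open), then the shift along the tool's x, y, z in units of 0.04 m (1.0 is 0.04 m), then the turn, a rotation vector about the tool's x, y, z in units of 0.15 rad (1.0 is 0.15 rad). In form: [grip, dx, dy, dz, wx, wy, wz, grip, dx, dy, dz, wx, wy, wz, ...]. A call has 1 to 8 rows; each row shifts and turns the commanded pose from where the row before left it, along the tool's axes as they then stand; what a row does not reach is not made up. A row lasts 1/8 s, in which the tool goes at most 62.5 mm and 10.7 degrees, less where a joint would pass 70% of its speed; a pose out of reach is approached as far as the arm can. A call with a number of a shift or a turn outside -1 to 1 is refused whole. A call with a gripper value outside its range is refused whole. The fingers move at their own pace and stop on an object; "newtons" is the grip in N (left out, the last holds). Time passes only in rows, so rows that do not move let the fingers close. It gives the time, the measured TCP pose, the force, the opening and the grip force at its end, in the units of the state.
- get_state(): the state, without advancing time (a new reading comes with each control period).
- capture(name): name is "side" or "top"; returns a dict with "pixels" (400x640x3 uint8, red, green, blue), "camera_matrix" (3x3 intrinsics, pixels), "R" (3x3) and "t" (3): a world point X has camera coordinates R X + t. Camera axes: x right, y down, z forward; pixel columns grow to the right and rows downward; lengths in m; the calibration is good to about 2 mm. A picture is of the moment at which its call begins. There is no depth.
- sign_off(): hands the job in; it is judged then, once.
Trained networks look in the newest picture that a camera, given by its name, has taken for a name from the list of things; names that differ only in an ending like _2 or _b are one class to them, and where a whole thing is asked for, a point or a joint stands for the part that bears it (a point fixed in the world has none). Each returns a list of dicts, best first, with "conf" (0 to 1); they miss things now and then, are a little off and sometimes report something else, mostly with a low value. They report only what shows in the picture. A call takes as long as a camera call.
- look_for(label, camera): "xy" ([column, row] in pixels, amid what is visible of it).
The state is a dict: "time_s": time; "q": joint angles; "qd": joint speeds; "joint_torque": joint torques, N m; "tcp_pos": TCP position; "ee_rot": TCP orientation; "wrist_force": force on the tool from outside, world axes, zero at the start; "moment": the same for the moment, N m; "width": opening from 0.0 (shut) to 1.0 (fully open); "grip_force": force on a finger pad.
Only numpy, scipy, OpenCV 4.12 (cv2) and the standard library are available. Lean on these libraries where they do the work, as an engineer would, in place of code of your own. Each camera call takes 0.05 s, during which the arm holds its last target. There are 200 camera calls.

## Working session

There is one attempt and no reset: what is moved stays moved. The work goes in short steps, Python scripts to look and compute and a tool call to move; the robot and the scene stay as the last step left them, time stands still between calls to the robot, and variables do not carry over. Pictures are saved under pics/ and viewed, at most 14 in all, crops included, and the job is handed in when it is done.

Besides the shell and the picture viewer there is one more tool, called by a JSON object that holds its "method" and its "body", one argument or row to a line. servo_tool: Moves the arm, as the interface text tells. Shifts and turns lie within -1 to 1; 1 stands for 0.04 m of shift or 0.15 rad of turn. Its arguments: {"type":"object","properties":{"moves":{"type":"array"},"newtons":{"type":"number"}},"required":["moves"]}

```bash
mkdir -p pics
cat > h.py <<'E'
from rig import *
import numpy as np, cv2
def ray(c,uv,z):
    K=np.array(c["camera_matrix"]);R=np.array(c["R"]);t=np.array(c["t"])
    d=R.T@np.linalg.inv(K)@np.array([uv[0],uv[1],1.]);o=-R.T@t
    return o+d*(z-o[2])/d[2]
def proj(c,X):
    K=np.array(c["camera_matrix"]);p=K@(np.array(c["R"])@np.array(X)+np.array(c["t"]));return p[:2]/p[2]
def save(c,n): cv2.imwrite("pics/"+n+".png",cv2.cvtColor(c["pixels"],cv2.COLOR_RGB2BGR))
E
python3 - <<'E'
from h import *
s=get_state();print(s)
Z=dict(slab=.02,carton_1=.05,pot=.095,lid=.04,brush=.066,tray=.028,dye_bottle=.15,polish_tin=.05,shoe_last=.05)
for n in ["top","side"]:
    c=capture(n);save(c,n+"0")
    print(n,np.round(c["camera_matrix"],1).tolist(),"cam",(-np.array(c["R"]).T@c["t"]).round(3))
    for k in Z:
        print(k,[(np.round(d["xy"]).tolist(),round(d["conf"],2),ray(c,d["xy"],Z[k])[:2].round(3).tolist()) for d in look_for(k,n) if d["conf"]>.2])
E
```

```text
{'time_s': 0.0, 'q': array([-1.15349515,  0.61587996, -0.01259018,  1.42488768,  0.00812236,
        1.10339544, -0.04037623]), 'qd': array([ 0.00030862,  0.00133306, -0.00019649, -0.0014337 ,  0.00030305,
        0.00018868, -0.00141053]), 'joint_torque': array([-1.09685238e-04, -4.58933115e+01,  2.09110868e-01, -1.65746588e+01,
       -6.10106927e-02,  2.03495863e-02,  2.27418550e-04]), 'tcp_pos': array([0.27876637, 0.58631519, 0.21751046]), 'ee_rot': array([-3.13907384e+00,  7.07108086e-05,  2.69787048e+00]), 'wrist_force': array([ 0.10132613, -0.18487356,  0.13581967]), 'moment': array([-0.04002803,  0.00217736, -0.05355224]), 'grip_force': 0.0, 'width': 1.0001344596237145}
top [[461.5, 0.0, 321.8], [0.0, 461.5, 190.4], [0.0, 0.0, 1.0]] cam [0.347 0.01  1.512]
slab [([314.0, 211.0], 0.86, [0.518, 0.033]), ([282.0, 136.0], 0.68, [0.773, 0.135])]
carton_1 [([401.0, 186.0], 0.84, [0.591, -0.249]), ([412.0, 258.0], 0.78, [0.361, -0.272]), ([235.0, 192.0], 0.77, [0.583, 0.286]), ([226.0, 254.0], 0.76, [0.386, 0.31])]
pot [([446.0, 191.0], 0.81, [0.565, -0.381]), ([312.0, 209.0], 0.55,
[... 463 characters left out ...]
0.266 -0.765  1.151]
slab [([330.0, 216.0], 0.94, [0.541, 0.003])]
carton_1 [([280.0, 168.0], 0.92, [0.573, 0.283]), ([400.0, 249.0], 0.84, [0.565, -0.265]), ([231.0, 192.0], 0.7, [0.369, 0.307]), ([360.0, 296.0], 0.68, [0.354, -0.291]), ([330.0, 221.0], 0.35, [0.504, -0.029])]
pot [([438.0, 270.0], 0.63, [0.543, -0.409])]
lid [([413.0, 309.0], 0.97, [0.429, -0.418])]
brush [([325.0, 213.0], 0.89, [0.506, -0.006]), ([420.0, 212.0], 0.53, [0.724, -0.221])]
tray [([233.0, 162.0], 0.65, [0.492, 0.459])]
dye_bottle [([345.0, 159.0], 0.8, [0.678, 0.065]), ([332.0, 220.0], 0.65, [0.44, -0.098])]
polish_tin [([369.0, 182.0], 0.59, [0.733, 0.001])]
shoe_last [([417.0, 213.0], 0.86, [0.727, -0.211])]
```

Run:
```python
import cv2
i=cv2.imread("pics/top0.png")[95:305,150:490];cv2.imwrite("pics/t0c.png",cv2.resize(i,None,fx=2.3,fy=2.3,interpolation=2))
i=cv2.imread("pics/side0.png")[120:340,170:490];cv2.imwrite("pics/s0c.png",cv2.resize(i,None,fx=2.5,fy=2.5,interpolation=2))
```

```text
(no output)
```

View pics/t0c.png

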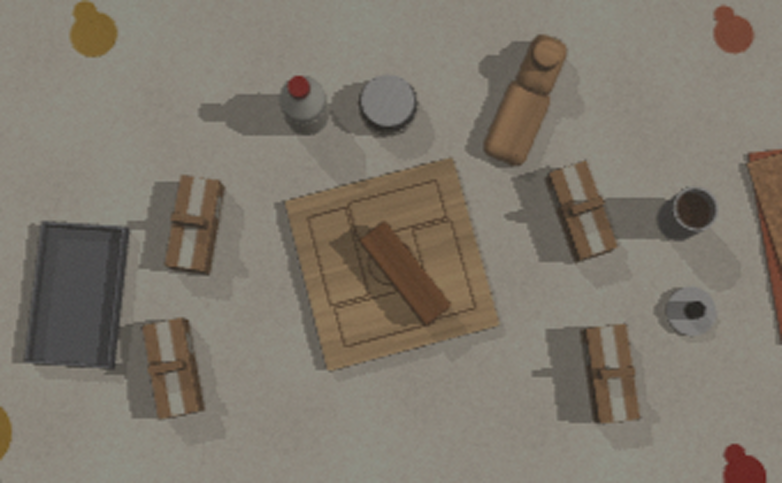

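View pics/s0c.png

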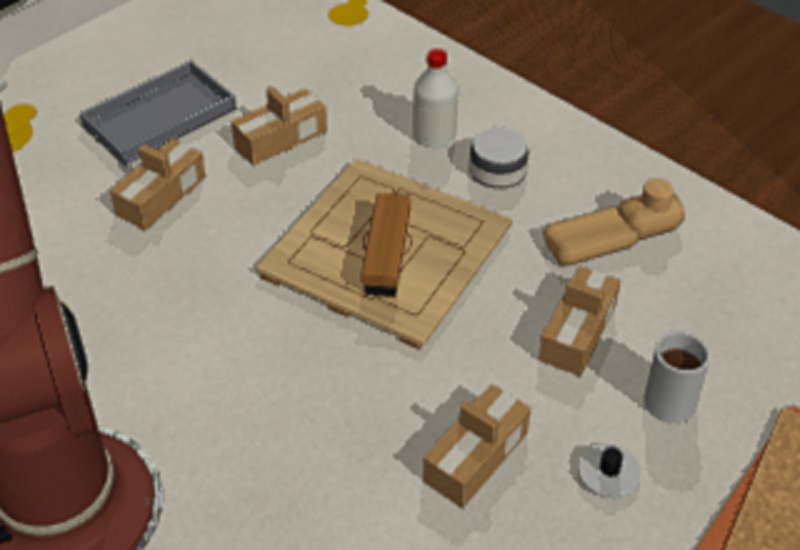

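```bash
cat >> h.py <<'E'
from scipy.optimize import minimize
def rect(lx,ly,z):
    p=np.array([[-lx,-ly,2*z],[lx,-ly,2*z],[lx,ly,2*z],[-lx,ly,2*z]])/2; return [(p[i],p[(i+1)%4]) for i in range(4)]
def circ(r,z,n=36):
    a=np.linspace(0,2*np.pi,n+1);p=np.c_[r*np.cos(a),r*np.sin(a),0*a+z];return list(zip(p[:-1],p[1:]))
M=dict(slab=rect(.25,.25,.02)+rect(.084,.084,.02)[:0],carton=rect(.13,.056,.05)+rect(.012,.046,.084),pot=circ(.031,.095)+circ(.027,.095),
  lid=circ(.035,.013)+circ(.012,.041),brush=rect(.15,.046,.046),tray=rect(.2,.12,.028)+rect(.19,.11,.028))
def pts(segs,p,z0,n=16):
    c,s=np.cos(p[2]),np.sin(p[2]);R=np.array([[c,-s,0],[s,c,0],[0,0,1]])
    a=np.array([x for x,y in segs]);b=np.array([y for x,y in segs]);k=np.linspace(.03,.97,n)[:,None,None]
    n_=(b-a)/np.linalg.norm(b-a,axis=1)[:,None]
    P=a+(b-a)*k; return P.reshape(-1,3)@R.T+[p[0],p[1],z0],np.tile(n_,(n,1))@R.T
def pj(c,X):
    q=(X@np.array(c["R"]).T+np.array(c["t"]))@np.array(c["camera_matrix"]).T;return q[:,:2]/q[:,2:]
def grads(c,sig):
    g=[cv2.GaussianBlur(ch.astype(np.float32),(0,0),sig) for ch in cv2.split(c["pixels"])]
    return [(cv2.Sobel(x,cv2.CV_32F,1,0),cv2.Sobel(x,cv2.CV_32F,0,1)) for x in g]
def fit(cams,kind,p0,z0=0,dxy=.015,dyaw=.15,seed=0):
    p0=np.array(p0,float);round_=kind in("pot","lid")
    def score(p,G):
        tot=0
        for c,g in zip(cams,G):
            P,T=pts(M[kind],p,z0,4 if round_ else 16);u=pj(c,P);v=pj(c,P+T*1e-3)-u;v/=np.linalg.norm(v,axis=1)[:,None]
            m=u.astype(np.float32).reshape(-1,1,2);r=0
            for gx,gy in g:
                sx=cv2.remap(gx,m,None,1).ravel();sy=cv2.remap(gy,m,None,1).ravel();r=r+np.abs(-sx*v[:,1]+sy*v[:,0])
            tot+=np.mean(np.minimum(r,150))
        return -tot
    G2=[grads(c,1.5) for c in cams];G1=[grads(c,.8) for c in cams]
    rng=np.random.default_rng(seed);S=[p0]+[p0+rng.uniform(-1,1,3)*[dxy,dxy,0 if round_ else dyaw] for _ in range(400)]
    S=sorted(S,key=lambda p:score(p,G2))[:4]
    f=lambda G,p,h:minimize(score,p,(G,),method="Nelder-Mead",options=dict(initial_simplex=p+h*np.vstack([np.zeros(3),np.diag([.004,.004,.04])])))
    r=min((f(G1,f(G2,p,1).x,.4) for p in S),key=lambda r:r.fun)
    return r.x,-r.fun
def go(x,y,z,yaw):
    """tool-frame displacement needed: turn in units (first), then shift in units after the turn"""
    s=get_state();y0=s["ee_rot"][2];d=(yaw-y0+np.pi/2)%np.pi-np.pi/2
    D=np.array([x,y,z])-s["tcp_pos"];c,q=np.cos(y0+d),np.sin(y0+d)
    e=np.array([c*D[0]+q*D[1],q*D[0]-c*D[1],-D[2]])/.04
    print("turn wz",round(-d/.15,2),"then shift",e.round(2),"| before-turn shift",(np.array([np.cos(y0)*D[0]+np.sin(y0)*D[1],np.sin(y0)*D[0]-np.cos(y0)*D[1]])/.04).round(2),"yaw-phi-90",round((y0+d-np.arctan2(y,x)-np.pi/2+np.pi)%(2*np.pi)-np.pi,2))
E
python3 - <<'E'
from h import *
cs=[capture("top"),capture("side")]
J=[("slab",(.518,.028,.25),0),("carton",(.585,-.255,.32),0),("carton",(.36,-.275,.13),0),("carton",(.58,.285,-.19),0),("carton",(.378,.31,.2),0),
("pot",(.56,-.39,0),0),("lid",(.43,-.405,0),0),("brush",(.505,0,.69),.02),("tray",(.485,.456,-.11),0)]
cols=[(0,0,255),(0,255,255)]
ims=[cv2.cvtColor(c["pixels"],cv2.COLOR_RGB2BGR) for c in cs];ims=[cv2.resize(i,None,fx=2.4,fy=2.4) for i in ims]
for k,p0,z in J:
    a,s=fit(cs,k,p0,z,.02,.2);print(k,a.round(4),round(s,1),*[fit([c],k,a,z,.006,.05)[0].round(4) for c in cs])
    for c,i in zip(cs,ims):
        for u in (pj(c,pts(M[k],a,z)[0])+.5)*2.4: cv2.circle(i,tuple(int(v) for v in u),0,(0,255,255),-1)
cv2.imwrite("pics/f0.png",np.vstack([ims[0][230:730,360:1160]]))
cv2.imwrite("pics/f1.png",np.vstack([ims[1][290:810,400:1180]]))
E
```

```text
slab [0.5256 0.0136 0.2433] 284.2 [0.5257 0.0132 0.2442] [0.528  0.0151 0.2451]
carton [ 0.5893 -0.2576  0.2726] 257.4 [ 0.5945 -0.2566  0.2953] [ 0.5894 -0.2584  0.2925]
carton [ 0.3661 -0.2841  0.1115] 260.0 [ 0.3656 -0.2844  0.0956] [ 0.3673 -0.2836  0.1161]
carton [ 0.582   0.2745 -0.213 ] 240.3 [ 0.583   0.2745 -0.21  ] [ 0.5794  0.2704 -0.1605]
carton [0.3833 0.3034 0.2052] 230.8 [0.3835 0.3034 0.2209] [0.3895 0.3089 0.0472]
pot [ 0.5849 -0.3993  0.02  ] 288.3 [ 0.5835 -0.4028  0.0249] [ 0.5852 -0.3989  0.0343]
lid [ 0.4499 -0.4065  0.0235] 236.1 [ 0.449  -0.3983 -0.0079] [ 0.4428 -0.4122  0.0867]
brush [ 0.5052 -0.0037  0.6341] 255.3 [ 0.5049 -0.0038  0.5772] [ 0.5084 -0.0039  0.6527]
tray [ 0.4881  0.4571 -0.0989] 267.9 [ 0.4883  0.4596 -0.0925] [ 0.4887  0.4558 -0.1148]
```

View pics/f0.png

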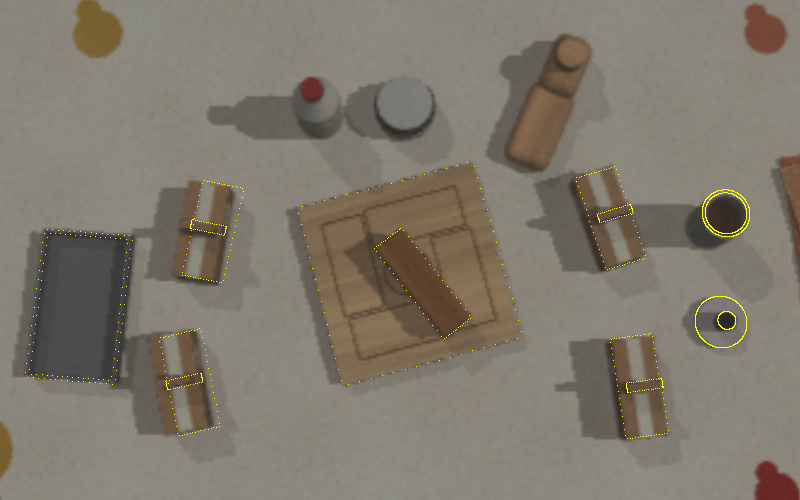

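View pics/f1.png

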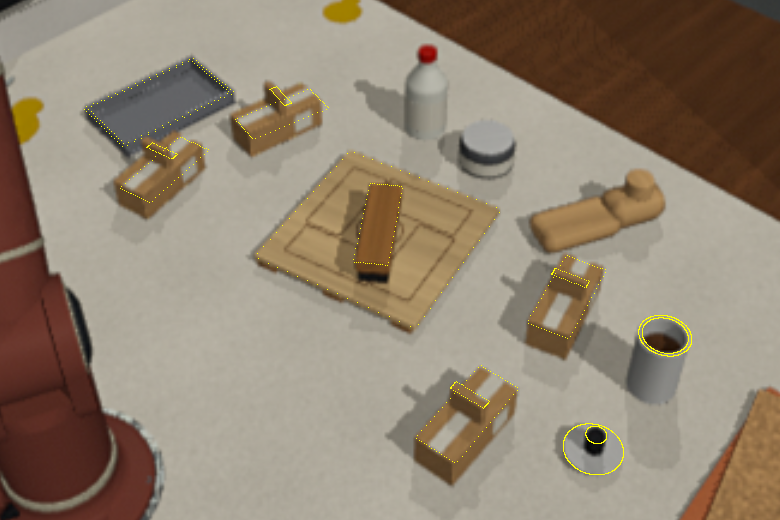

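Run:
```python
from h import *
cs=[capture("top"),capture("side")]
ims=[cv2.resize(cv2.cvtColor(c["pixels"],cv2.COLOR_RGB2BGR),None,fx=5,fy=5,interpolation=2) for c in cs]
J=[("carton",(.582,.286,-.19),0),("carton",(.383,.315,.2),0),("lid",(.447,-.405,0),0)]
T=[]
for k,p0,z in J:
    for h in (.004,.008): 
        a,s=fit(cs,k,p0,z,h,.06);print(k,a.round(4),round(s,1),*[fit([c],k,a,z,.005,.05)[0].round(4) for c in cs])
    for c,i in zip(cs,ims):
        for u in (pj(c,pts(M[k],a,z)[0])+.5)*5: cv2.circle(i,tuple(int(v) for v in u),1,(0,255,255),-1)
        u=pj(c,np.array([[a[0],a[1],.05]]))[0]*5;x,y=int(u[0]),int(u[1]);T.append(i[y-130:y+130,x-130:x+130])
cv2.imwrite("pics/f2.png",np.vstack([np.hstack(T[0::2]),np.hstack(T[1::2])]))
```

```text
carton [ 0.5768  0.2864 -0.0283] 250.7 [ 0.5761  0.286  -0.0239] [ 0.5895  0.2894 -0.1485]
carton [ 0.5857  0.2912 -0.1656] 247.7 [ 0.5842  0.2862 -0.1629] [ 0.5895  0.2894 -0.1484]
carton [0.3864 0.3193 0.17  ] 241.8 [0.3811 0.3141 0.1937] [0.3873 0.3192 0.1922]
carton [0.3832 0.3034 0.208 ] 230.3 [0.3831 0.3033 0.1772] [0.3898 0.3089 0.0669]
lid [ 0.4504 -0.4059  0.0402] 236.2 [ 0.4486 -0.3982  0.0147] [ 0.4429 -0.412   0.0879]
lid [ 0.4506 -0.4059  0.0145] 236.2 [ 0.4489 -0.3983 -0.014 ] [ 0.4429 -0.412   0.0831]
```

View pics/f2.png

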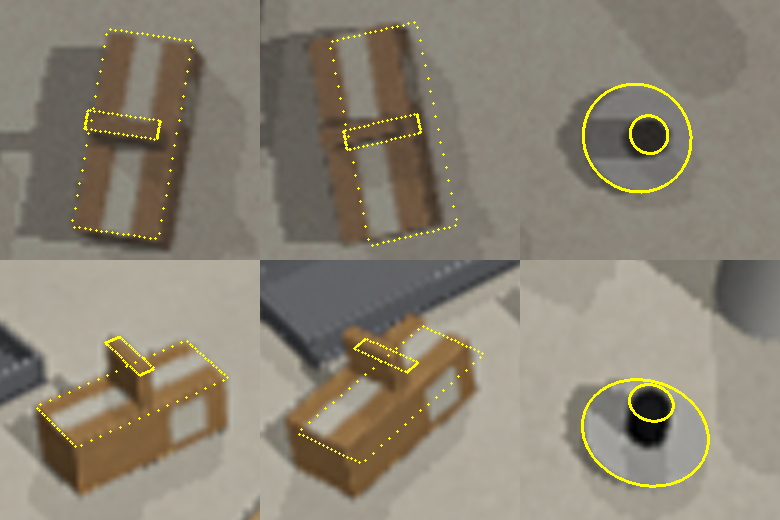

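Run:
```python
import rig;print([n for n in dir(rig) if n[0]!='_'], getattr(rig,'grip_point_offset',None))
from h import *
go(.506,-.004,.15,.62+np.pi/2)
```

```text
['IKError', 'capture', 'get_state', 'grip_point_offset', 'look_for', 'sign_off'] -0.0188
turn wz 3.38 then shift [-15.32  -3.97   1.72] | before-turn shift [-11.47 -10.91] yaw-phi-90 0.63
```

Run:
```python
from h import *
go(.506,-.004,.15,.62)
```

```text
turn wz -7.09 then shift [  3.97 -15.32   1.72] | before-turn shift [-11.47 -10.91] yaw-phi-90 2.2
```

{"method": "servo_tool", "body": {
  "moves": [1,0,0,0,0,0,-0.9,1,0,0,0,0,0,-0.9,1,0,0,0,0,0,-0.9,1,0,0,0,0,0,-0.9,1,0,0,0,0,0,-0.9,1,0,0,0,0,0,-0.9,1,0,0,0,0,0,-0.9,1,0,0,0,0,0,-0.8]
}}

```text
time_s: 2.2
tcp_pos: [0.2792, 0.5869, 0.2186]
ee_rot: [-3.141, -0.0, -2.517]
wrist_force: [-1.0, -0.6, 0.5]
width: 1.001
grip_force: 0.0
```

Run:
```python
from h import *
go(.506,-.004,.12,.62)
```

```text
turn wz 0.03 then shift [  3.97 -15.32   2.47] | before-turn shift [  4.05 -15.3 ] yaw-phi-90 2.2
```

{"method": "servo_tool", "body": {
  "moves": [1,0.2,-0.77,0,0,0,0,1,0.2,-0.77,0,0,0,0,1,0.2,-0.77,0,0,0,0,1,0.2,-0.77,0,0,0,0,1,0.2,-0.77,0,0,0,0,1,0.2,-0.77,0,0,0,0,1,0.2,-0.77,0,0,0,0,1,0.2,-0.77,0,0,0,0]
}}

```text
time_s: 3.2
tcp_pos: [0.371, 0.3484, 0.2188]
ee_rot: [-3.141, 0.001, -2.521]
wrist_force: [0.1, 0.6, -0.5]
width: 0.997
grip_force: 0.0
```

{"method": "servo_tool", "body": {
  "moves": [1,0.2,-0.77,0,0,0,0,1,0.2,-0.77,0,0,0,0,1,0.2,-0.77,0,0,0,0,1,0.2,-0.77,0,0,0,0,1,0.2,-0.77,0,0,0,0,1,0.2,-0.77,0,0,0,0,1,0.2,-0.77,0,0,0,0,1,0.2,-0.77,0.2,0,0,0]
}}

```text
time_s: 4.2
tcp_pos: [0.4628, 0.111, 0.2113]
ee_rot: [-3.141, 0.002, -2.521]
wrist_force: [-0.1, 0.1, 0.4]
width: 1.002
grip_force: 0.0
```

{"method": "servo_tool", "body": {
  "moves": [1,0.2,-0.75,0.4,0,0,0,1,0.2,-0.75,0.6,0,0,0,1,0.2,-0.75,0.6,0,0,0,1,0.2,-0.75,0.6,0,0,0,1,0,0,0,0,0,0]
}}

```text
time_s: 4.82
tcp_pos: [0.5051, -0.0074, 0.1211]
ee_rot: [3.141, -0.004, -2.526]
wrist_force: [-0.6, 1.9, -0.0]
width: 1.002
grip_force: 0.0
```

Run:
```python
from h import *
go(.506,-.004,.033,.62)
```

```text
turn wz -0.03 then shift [-0.07  0.06  2.2 ] | before-turn shift [-0.07  0.06] yaw-phi-90 2.2
```

{"method": "servo_tool", "body": {
  "moves": [1,0,0,0.75,0,0,0,1,0,0,0.75,0,0,0,1,0,0,0.7,0,0,0,-1,0,0,0,0,0,0,-1,0,0,0,0,0,0,-1,0,0,0,0,0,0,-1,0,0,0,0,0,0,-1,0,0,0,0,0,0],
  "newtons": 25
}}

```text
time_s: 5.82
tcp_pos: [0.5059, -0.0045, 0.0351]
ee_rot: [-3.141, 0.001, -2.52]
wrist_force: [-0.3, -1.1, 0.4]
width: 0.515
grip_force: 1.3
```

{"method": "servo_tool", "body": {
  "moves": [-1,0,0,-0.4,0,0,0,-1,0,0,-0.8,0,0,0,-1,0,0,-0.8,0,0,0,-1,0,0,-0.8,0,0,0,-1,0,0,0,0,0,0]
}}

```text
time_s: 6.45
tcp_pos: [0.507, -0.0044, 0.1485]
ee_rot: [-3.139, 0.004, -2.521]
wrist_force: [-0.2, 0.4, -2.1]
width: 0.496
grip_force: 24.9
```

Run:
```python
from h import *
go(.488,.457,.16,-.099)
```

```text
turn wz 4.8 then shift [ 1.61 11.43 -0.29] | before-turn shift [-6.32  9.66] yaw-phi-90 0.72
```

{"method": "servo_tool", "body": {
  "moves": [-1,0,0,-0.1,0,0,0.8,-1,0,0,-0.1,0,0,0.8,-1,0,0,-0.1,0,0,0.8,-1,0,0,0,0,0,0.8,-1,0,0,0,0,0,0.8,-1,0,0,0,0,0,0.8,-1,0.1,0.4,0,0,0,0,-1,0.1,0.7,0,0,0,0]
}}

```text
time_s: 7.45
tcp_pos: [0.501, 0.0406, 0.1576]
ee_rot: [-3.141, -0.002, 3.043]
wrist_force: [-0.8, 0.7, -1.6]
width: 0.489
grip_force: 24.9
```

{"method": "servo_tool", "body": {
  "moves": [-1,0.1,0.8,0,0,0,0,-1,0.1,0.8,0,0,0,0,-1,0.1,0.8,0,0,0,0,-1,0.1,0.8,0,0,0,0,-1,0.1,0.8,0,0,0,0,-1,0.1,0.8,0,0,0,0,-1,0.1,0.8,0,0,0,0,-1,0.1,0.8,0,0,0,0]
}}

```text
time_s: 8.45
tcp_pos: [0.4937, 0.3001, 0.1575]
ee_rot: [-3.141, -0.002, 3.047]
wrist_force: [0.3, -0.7, -1.6]
width: 0.49
grip_force: 24.9
```

{"method": "servo_tool", "body": {
  "moves": [-1,0.1,0.8,0,0,0,0,-1,0.1,0.8,0,0,0,0,-1,0.1,0.8,0,0,0,0,-1,0.1,0.8,0,0,0,0,-1,0.1,0.7,0,0,0,0,-1,0.1,0,0,0,0,0,-1,0,0,0,0,0,0]
}}

```text
time_s: 9.32
tcp_pos: [0.4856, 0.4549, 0.1576]
ee_rot: [-3.139, -0.002, 3.044]
wrist_force: [-0.4, 0.0, -1.4]
width: 0.494
grip_force: 24.9
```

Run:
```python
from h import *
go(.488,.457,.021,-.099)
```

```text
turn wz 0.01 then shift [-0.05  0.06  3.41] | before-turn shift [-0.05  0.06] yaw-phi-90 0.72
```

{"method": "servo_tool", "body": {
  "moves": [-1,0,0,0.8,0,0,0,-1,0,0,0.8,0,0,0,-1,0,0,0.8,0,0,0,-1,0,0,0.5,0,0,0,-1,0,0,0.25,0,0,0,-1,0,0,0.2,0,0,0,-1,0,0,0,0,0,0]
}}

```text
time_s: 10.2
tcp_pos: [0.487, 0.4557, 0.0248]
ee_rot: [3.142, 0.0, 3.043]
wrist_force: [0.1, -0.0, -1.6]
width: 0.495
grip_force: 24.9
```

{"method": "servo_tool", "body": {
  "moves": [0.3,0,0,0,0,0,0,0.3,0,0,0,0,0,0,0.3,0,0,-0.3,0,0,0,0.3,0,0,-0.8,0,0,0,0.3,0,0,-0.8,0,0,0,0.3,0,0,-0.8,0,0,0,0.3,0,0,-0.8,0,0,0,0.3,0,0,-0.8,0,0,0]
}}

```text
time_s: 11.2
tcp_pos: [0.487, 0.4558, 0.1991]
ee_rot: [3.14, 0.001, 3.043]
wrist_force: [0.8, -0.2, 0.3]
width: 0.648
grip_force: 0.0
```

Run:
```python
from h import *
go(.585,-.400,.22,0)
cs=[capture("top"),capture("side")];M2=fit(cs,"brush",(.488,.457,-.1),.005,.01,.1);print(M2)
save(cs[1],"s1")
P=[(.5893,-.2576,.2726),(.3661,-.2841,.1115),(.5857,.2912,-.166),(.3864,.3193,.17)]
for p in P: a=fit(cs,"carton",p,0,.006,.08);print(a[0].round(4),a[1].round())
for n in("top","side"): print([(np.round(d["xy"]).tolist(),round(d["conf"],2)) for d in look_for("carton_1",n)])
```

```text
turn wz -0.66 then shift [ -2.45 -21.39  -0.52] | before-turn shift [ -4.55 -21.05] yaw-phi-90 2.17
(array([ 0.48736376,  0.45356418, -0.07662966]), np.float64(271.856375449638))
[ 0.5892 -0.258   0.2722] 261.0
[ 0.3663 -0.284   0.1096] 262.0
[ 0.5857  0.2913 -0.1633] 254.0
[0.3862 0.3207 0.171 ] 252.0
[([402.0, 184.0], 0.91), ([224.0, 252.0], 0.74), ([413.0, 256.0], 0.65), ([234.0, 190.0], 0.64)]
[([232.0, 191.0], 0.95), ([283.0, 165.0], 0.87), ([402.0, 247.0], 0.7), ([362.0, 298.0], 0.59)]
```

{"method": "servo_tool", "body": {
  "moves": [1,-0.17,-0.4,0,0,0,0,1,-0.17,-0.8,0,0,0,0,1,-0.17,-0.8,0,0,0,0,1,-0.17,-0.8,0,0,0,0,1,-0.17,-0.8,0,0,0,0,1,-0.17,-0.8,0,0,0,0,1,-0.17,-0.8,0,0,0,0,1,-0.17,-0.8,0,0,0,0]
}}

```text
time_s: 12.4
tcp_pos: [0.5168, 0.2083, 0.1954]
ee_rot: [-3.139, -0.002, 3.041]
wrist_force: [0.1, -1.2, -0.4]
width: 1.003
grip_force: 0.0
```

{"method": "servo_tool", "body": {
  "moves": [1,-0.17,-0.8,0,0,0,0,1,-0.17,-0.8,0,0,0,0,1,-0.17,-0.8,0,0,0,0,1,-0.17,-0.8,0,0,0,0,1,-0.17,-0.8,0,0,0,0,1,-0.17,-0.8,0,0,0,0,1,-0.17,-0.8,0,0,0,0,1,-0.17,-0.8,0,0,0,0]
}}

```text
time_s: 13.4
tcp_pos: [0.5448, -0.0512, 0.1954]
ee_rot: [-3.141, -0.003, 3.041]
wrist_force: [0.0, -0.1, -0.9]
width: 0.998
grip_force: 0.0
```

{"method": "servo_tool", "body": {
  "moves": [1,-0.17,-0.8,0,0,0,0,1,-0.17,-0.8,0,0,0,0,1,-0.17,-0.8,0,0,0,0,1,-0.17,-0.8,0,0,0,0,1,-0.17,-0.8,0,0,0,0,1,-0.17,-0.8,0,0,0,0,1,-0.17,-0.8,0,0,0,0,1,-0.17,-0.8,0,0,0,0]
}}

```text
time_s: 14.4
tcp_pos: [0.5732, -0.3108, 0.1951]
ee_rot: [3.141, -0.003, 3.041]
wrist_force: [-0.1, -0.6, -0.6]
width: 0.999
grip_force: 0.0
```

{"method": "servo_tool", "body": {
  "moves": [1,-0.17,-0.8,0,0,0,0,1,-0.17,-0.8,0,0,0,0,1,-0.17,-0.6,0,0,0,0,1,0,0,0,0,0,0]
}}

```text
time_s: 14.9
tcp_pos: [0.5838, -0.4015, 0.1946]
ee_rot: [-3.141, -0.004, 3.038]
wrist_force: [0.0, 0.6, -0.4]
width: 1.0
grip_force: 0.0
```

Run:
```python
from h import *
go(.585,-.400,.045,-.1)
```

```text
turn wz -0.03 then shift [-0.03  0.04  3.74] | before-turn shift [-0.02  0.04] yaw-phi-90 2.07
```

{"method": "servo_tool", "body": {
  "moves": [1,0,0,0.75,0,0,0,1,0,0,0.75,0,0,0,1,0,0,0.75,0,0,0,1,0,0,0.75,0,0,0,1,0,0,0.7,0,0,0,1,0,0,0,0,0,0,-1,0,0,0,0,0,0,-1,0,0,0,0,0,0],
  "newtons": 30
}}

```text
time_s: 15.9
tcp_pos: [0.5877, -0.3987, 0.0505]
ee_rot: [-3.14, 0.003, 3.043]
wrist_force: [-0.3, -0.7, -0.1]
width: 0.834
grip_force: 0.0
```

{"method": "servo_tool", "body": {
  "moves": [-1,0,0,0,0,0,0,-1,0,0,0,0,0,0,-1,0,0,-0.4,0,0,0,-1,0,0,-0.8,0,0,0,-1,0,0,-0.8,0,0,0,-1,0,0,-0.8,0,0,0,-1,0,0,-0.3,0,0,0,-1,0,0,0,0,0,0]
}}

```text
time_s: 16.9
tcp_pos: [0.5868, -0.3982, 0.1731]
ee_rot: [-3.141, 0.001, 3.043]
wrist_force: [-0.8, 0.7, -2.4]
width: 0.67
grip_force: 30.0
```

Run:
```python
from h import *
print(get_state()["width"]*93)
cs=[capture("top"),capture("side")]
s=get_state();z=s["tcp_pos"][2]-.045
print(s["tcp_pos"],fit(cs,"pot",[*s["tcp_pos"][:2],0],z,.008),[fit([c],"slab",(.5256,.0136,.2433),0,.006,.03)[0] for c in cs])
go(.526,.0136,.165,-.1)
```

```text
62.26372717350268
[ 0.58581959 -0.39755386  0.1708845 ] (array([ 0.57788413, -0.38305675,  0.03532092]), np.float64(178.61554650564437)) [array([0.52535815, 0.01354617, 0.23920138]), array([0.52905335, 0.01432928, 0.2335507 ])]
turn wz 0.01 then shift [ 2.51 10.08  0.15] | before-turn shift [ 2.5  10.08] yaw-phi-90 1.44
```

{"method": "servo_tool", "body": {
  "moves": [-1,0.2,0.4,0,0,0,0,-1,0.2,0.8,0,0,0,0,-1,0.2,0.8,0,0,0,0,-1,0.2,0.8,0,0,0,0,-1,0.2,0.8,0,0,0,0,-1,0.2,0.8,0,0,0,0,-1,0.2,0.8,0,0,0,0,-1,0.2,0.8,0,0,0,0]
}}

```text
time_s: 18.0
tcp_pos: [0.5456, -0.1518, 0.1711]
ee_rot: [3.141, -0.003, 3.043]
wrist_force: [1.2, 0.3, -3.1]
width: 0.675
grip_force: 30.0
```

{"method": "servo_tool", "body": {
  "moves": [-1,0.2,0.8,0,0,0,0,-1,0.2,0.8,0,0,0,0,-1,0.2,0.8,0,0,0,0,-1,0.1,0.8,0,0,0,0,-1,0.1,0.8,0,0,0,0,-1,0.1,0.48,0,0,0,0,-1,0,0,0,0,0,0,-1,0,0,0,0,0,0]
}}

```text
time_s: 19.0
tcp_pos: [0.5283, 0.0271, 0.172]
ee_rot: [-3.14, -0.001, 3.041]
wrist_force: [0.3, -0.1, -2.4]
width: 0.673
grip_force: 30.0
```

Run:
```python
from h import *
go(.526,.0138,.07,-.1)
cs=[capture("top"),capture("side")]
s=get_state();z=s["tcp_pos"][2]-.049
print(s["tcp_pos"],[fit([c],"pot",[*s["tcp_pos"][:2],0],z,.006) for c in cs])
cv2.imwrite("pics/p.png",np.hstack([cv2.cvtColor(cv2.resize(c["pixels"][110:270,240:400],None,fx=2.4,fy=2.4),4) for c in cs]))
```

```text
turn wz -0.0 then shift [ 0.02 -0.34  2.55] | before-turn shift [ 0.02 -0.34] yaw-phi-90 1.44
[0.528533   0.02683501 0.17233755] [(array([ 0.53819046, -0.06175633,  0.50726685]), np.float64(109.9995262077914)), (array([ 0.52261315,  0.03071836, -0.12190449]), np.float64(129.568150685682))]
```

View pics/p.png

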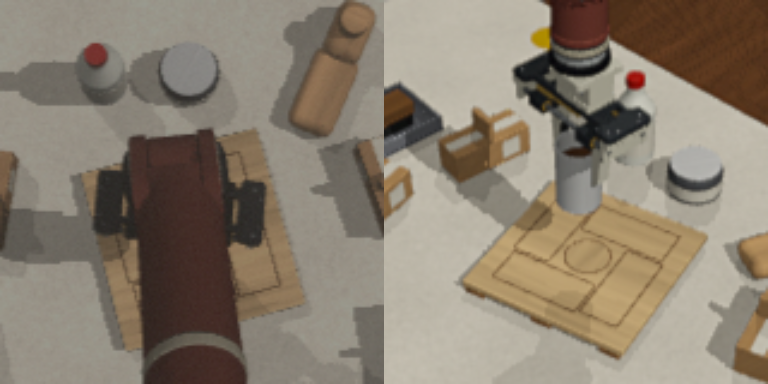

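{"method": "servo_tool", "body": {
  "moves": [-1,0.02,-0.34,0,0,0,0,-1,0,0,0.7,0,0,0,-1,0,0,0.8,0,0,0,-1,0,0,0.6,0,0,0,-1,0,0,0.3,0,0,0,-1,0,0,0.1,0,0,0,-1,0,0,0,0,0,0,-1,0,0,0,0,0,0]
}}

```text
time_s: 20.1
tcp_pos: [0.5272, 0.0152, 0.0735]
ee_rot: [3.141, 0.002, 3.043]
wrist_force: [0.2, 1.1, -2.9]
width: 0.678
grip_force: 30.0
```

Run:
```python
from h import *
go(.526,.0138,.07,-.1);print(get_state()["wrist_force"])
```

```text
turn wz 0.01 then shift [ 0.03 -0.04  0.09] | before-turn shift [ 0.03 -0.04] yaw-phi-90 1.44
[ 0.19960779  1.10903622 -2.93820446]
```

{"method": "servo_tool", "body": {
  "moves": [-1,0,-0.03,0.08,0,0,0,-1,0,0,0,0,0,0,0.8,0,0,0,0,0,0,0.8,0,0,0,0,0,0,0.8,0,0,-0.3,0,0,0,0.8,0,0,-0.8,0,0,0,0.8,0,0,-0.8,0,0,0,0.8,0,0,-0.8,0,0,0]
}}

```text
time_s: 21.1
tcp_pos: [0.5264, 0.014, 0.1795]
ee_rot: [3.141, 0.001, 3.043]
wrist_force: [0.6, 0.3, 0.0]
width: 0.897
grip_force: 0.0
```

{"method": "servo_tool", "body": {
  "moves": [0.8,0,-0.2,-0.8,0,0,0,0.8,0.1,-0.8,0,0,0,0,0.8,0.1,-0.8,0,0,0,0,0.8,0.1,-0.8,0,0,0,0,0.8,0.1,-0.8,0,0,0,0,0.8,0.1,-0.8,0,0,0,0,0.8,0.1,-0.8,0,0,0,0,0.8,0.1,-0.8,0,0,0,0]
}}

```text
time_s: 22.1
tcp_pos: [0.4754, -0.2151, 0.2105]
ee_rot: [-3.141, 0.001, 3.043]
wrist_force: [-0.3, 0.9, -0.6]
width: 0.9
grip_force: 0.0
```

Run:
```python
from h import *
go(.449,-.404,.1,-.1)
cs=[capture("top"),capture("side")]
T=[cs]+[[c] for c in cs]
for k,p,z in [("pot",(.526,.014,0),.02),("slab",(.526,.014,.24),0),("lid",(.449,-.404,0),0)]:
    print(k,[(lambda r:(r[0].round(4),r[1].round()))(fit(t,k,p,z,.006,.03)) for t in T])
```

```text
turn wz 0.01 then shift [ 0.19 -4.77  2.76] | before-turn shift [ 0.19 -4.77] yaw-phi-90 2.2
pot [(array([0.5247, 0.0139, 0.043 ]), np.float64(279.0)), (array([0.5259, 0.0131, 0.0601]), np.float64(134.0)), (array([0.5247, 0.0162, 0.0427]), np.float64(149.0))]
slab [(array([0.5254, 0.0141, 0.2393]), np.float64(286.0)), (array([0.5255, 0.014 , 0.2377]), np.float64(137.0)), (array([0.5258, 0.0146, 0.2509]), np.float64(149.0))]
lid [(array([ 0.4497, -0.4069,  0.0231]), np.float64(241.0)), (array([ 0.4463, -0.4072,  0.033 ]), np.float64(118.0)), (array([ 0.4429, -0.4118,  0.0291]), np.float64(127.0))]
```

{"method": "servo_tool", "body": {
  "moves": [0.2,0.03,-0.7,0,0,0,0,0.2,0.04,-0.8,0,0,0,0,0.2,0.04,-0.8,0.1,0,0,0,0.2,0.04,-0.8,0.5,0,0,0,0.2,0.04,-0.8,0.7,0,0,0,0.2,0.04,-0.8,0.8,0,0,0,0.2,0,-0.15,0.6,0,0,0,0.2,0,0,0,0,0,0],
  "newtons": 15
}}

```text
time_s: 23.2
tcp_pos: [0.4467, -0.4049, 0.1001]
ee_rot: [3.139, -0.003, 3.043]
wrist_force: [0.2, 0.0, 0.7]
width: 0.599
grip_force: 0.0
```

Run:
```python
from h import *
go(.447,-.407,.019,-.1)
```

```text
turn wz 0.01 then shift [-0.01 -0.05  2.03] | before-turn shift [-0.01 -0.05] yaw-phi-90 2.21
```

{"method": "servo_tool", "body": {
  "moves": [0.2,0,-0.05,0.7,0,0,0,0.2,0,0,0.7,0,0,0,0.2,0,0,0.4,0,0,0,0.2,0,0,0.2,0,0,0,-1,0,0,0,0,0,0,-1,0,0,0,0,0,0,-1,0,0,0,0,0,0,-1,0,0,0,0,0,0],
  "newtons": 15
}}

```text
time_s: 24.2
tcp_pos: [0.4474, -0.4084, 0.0221]
ee_rot: [-3.141, 0.001, 3.043]
wrist_force: [-0.5, 0.7, 1.7]
width: 0.252
grip_force: 15.0
```

{"method": "servo_tool", "body": {
  "moves": [0.2,0,0,0,0,0,0,0.2,0,0,0,0,0,0,0.2,0,0,0,0,0,0.8,0.2,0,0,0,0,0,0.9,0.2,0,0,0,0,0,0.9,0.2,0,0,0,0,0,0.9,0.2,0,0,0,0,0,0.9,0.2,0,0,0,0,0,0.9]
}}

```text
time_s: 25.2
tcp_pos: [0.4472, -0.4081, 0.0214]
ee_rot: [3.142, -0.0, 2.244]
wrist_force: [-0.3, 0.1, 0.0]
width: 0.601
grip_force: 0.0
```

{"method": "servo_tool", "body": {
  "moves": [0.2,0,0,0,0,0,0.9,0.2,0,0,0,0,0,0.9,0.2,0,0,0,0,0,0.9,0.2,0,0,0,0,0,0.9,0.2,0,0,0,0,0,0.9,0.2,0,0,0,0,0,0.7,0.2,0,0,0,0,0,0]
}}

```text
time_s: 26.08
tcp_pos: [0.4473, -0.4079, 0.0212]
ee_rot: [-3.141, -0.0, 1.47]
wrist_force: [-0.2, 1.2, 0.7]
width: 0.601
grip_force: 0.0
```

{"method": "servo_tool", "body": {
  "moves": [-1,0,0,0,0,0,0,-1,0,0,0,0,0,0,-1,0,0,0,0,0,0,-1,0,0,0,0,0,0,-1,0,0,0,0,0,0],
  "newtons": 15
}}

```text
time_s: 26.7
tcp_pos: [0.4474, -0.4084, 0.0216]
ee_rot: [3.141, 0.0, 1.468]
wrist_force: [0.2, -0.0, 0.6]
width: 0.253
grip_force: 15.0
```

{"method": "servo_tool", "body": {
  "moves": [-1,0,0,0,0,0,0,-1,0,0,-0.3,0,0,0,-1,0,0,-0.7,0,0,0,-1,0,0,-0.8,0,0,0,-1,0,0,-0.8,0,0,0,-1,0,0,-0.8,0,0,0,-1,0,0,-0.8,0,0,0,-1,0,0,0,0,0,0],
  "newtons": 25
}}

```text
time_s: 27.7
tcp_pos: [0.4476, -0.4097, 0.1925]
ee_rot: [3.137, 0.004, 1.467]
wrist_force: [0.7, 0.6, -2.1]
width: 0.249
grip_force: 25.0
```

Run:
```python
from h import *
go(.5255,.014,.18,1.47)
```

```text
turn wz -0.02 then shift [10.74  0.87  0.31] | before-turn shift [10.74  0.84] yaw-phi-90 -0.13
```

{"method": "servo_tool", "body": {
  "moves": [-1,0.4,0.06,0,0,0,0,-1,0.75,0.06,0,0,0,0,-1,0.75,0.06,0,0,0,0,-1,0.75,0.06,0,0,0,0,-1,0.75,0.06,0,0,0,0,-1,0.75,0.06,0,0,0,0,-1,0.75,0.06,0,0,0,0,-1,0.75,0.06,0,0,0,0]
}}

```text
time_s: 28.7
tcp_pos: [0.4884, -0.1822, 0.1878]
ee_rot: [-3.138, -0.002, 1.469]
wrist_force: [-0.2, 0.8, -1.7]
width: 0.25
grip_force: 25.0
```

{"method": "servo_tool", "body": {
  "moves": [-1,0.75,0.06,0,0,0,0,-1,0.75,0.06,0,0,0,0,-1,0.75,0.06,0,0,0,0,-1,0.75,0.06,0,0,0,0,-1,0.75,0.06,0,0,0,0,-1,0.75,0.06,0,0,0,0,-1,0.55,0.03,0,0,0,0,-1,0,0,0,0,0,0]
}}

```text
time_s: 29.7
tcp_pos: [0.5243, 0.0174, 0.1877]
ee_rot: [-3.137, -0.001, 1.473]
wrist_force: [-0.5, 0.8, -1.5]
width: 0.254
grip_force: 25.0
```

Run:
```python
from h import *
go(.5255,.014,.1285,1.47)
cs=[capture("top"),capture("side")]
cv2.imwrite("pics/l.png",np.hstack([cv2.cvtColor(cv2.resize(c["pixels"][120:250,250:380],None,fx=3,fy=3),4) for c in cs]))
print([(lambda r:(r[0].round(4),r[1].round()))(fit([cs[1]],"pot",(.525,.014,0),.02,.006))])
s=get_state()["tcp_pos"];print(s,[(lambda r:(r[0].round(4),r[1].round()))(fit([cs[1]],"lid",(s[0],s[1],0),s[2]-.0215,.006))])
```

```text
turn wz 0.02 then shift [-0.08  0.04  1.48] | before-turn shift [-0.08  0.04] yaw-phi-90 -0.13
[(array([0.5201, 0.0163, 0.0139]), np.float64(142.0))]
[0.5245426  0.01367537 0.1885787 ] [(array([ 0.5263,  0.0139, -0.0072]), np.float64(125.0))]
```

View pics/l.png

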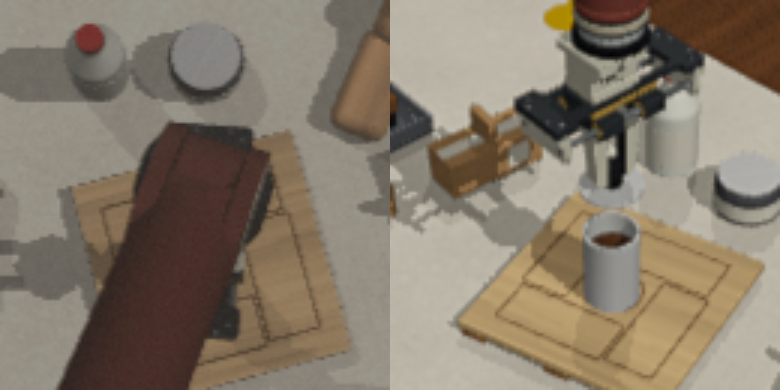

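{"method": "servo_tool", "body": {
  "moves": [-1,0,0.02,0.5,0,0,0,-1,0,0,0.4,0,0,0,-1,0,0,0.25,0,0,0,-1,0,0,0.15,0,0,0,-1,0,0,0.1,0,0,0,-1,0,0,0.05,0,0,0,-1,0,0,0,0,0,0]
}}

```text
time_s: 30.68
tcp_pos: [0.5261, 0.0139, 0.1314]
ee_rot: [-3.141, -0.0, 1.468]
wrist_force: [-1.6, 0.0, -1.1]
width: 0.253
grip_force: 25.0
```

Run:
```python
from h import *
go(.525,.014,.1285,1.47);s=get_state();print(s["tcp_pos"],s["wrist_force"],s["ee_rot"],s["q"].round(2))
```

```text
turn wz -0.01 then shift [-0.   -0.03  0.07] | before-turn shift [-0.   -0.03] yaw-phi-90 -0.13
[0.52609704 0.0139258  0.13140496] [-1.5652394   0.04720283 -1.10322513] [-3.14067756e+00 -5.70289288e-05  1.46792339e+00] [-0.46  0.6   0.61  1.9  -0.47  0.79  0.3 ]
```

{"method": "servo_tool", "body": {
  "moves": [-1,0,-0.03,0.07,0,0,0,-1,0,0,0,0,0,0,0,0,0,0,0,0,0,0,0,0,0,0,0,0,0,0,0,-0.3,0,0,0,0.4,0,0,-0.8,0,0,0,0.4,0,0,-0.8,0,0,0,0.4,0,0,-0.4,0,0,0]
}}

```text
time_s: 31.68
tcp_pos: [0.5263, 0.0136, 0.223]
ee_rot: [3.138, -0.001, 1.468]
wrist_force: [0.3, -1.3, 0.3]
width: 0.693
grip_force: 0.0
```

{"method": "servo_tool", "body": {
  "moves": [0.4,-0.8,0,0,0,0,0,0.4,-0.8,0,0,0,0,0,0.4,-0.8,0,0,0,0,0,0.4,-0.8,0,0,0,0,0,0.4,-0.8,0,0,0,0,-0.8,0.4,0,0,0,0,0,-0.8,0.4,0,0,0,0,0,-0.9]
}}

```text
time_s: 32.55
tcp_pos: [0.5085, -0.1457, 0.2206]
ee_rot: [-3.141, -0.0, 1.846]
wrist_force: [0.0, -0.5, 1.0]
width: 0.699
grip_force: 0.0
```

```bash
cat >> h.py <<'E'
B=np.array([.5256,.014]);BY=.24
def place(k):
    o=np.array({1:(-28,-70),2:(70,-28),3:(28,70),4:(-70,28)}[k])/1000;c,s=np.cos(BY),np.sin(BY)
    return [*(B+[c*o[0]-s*o[1],s*o[0]+c*o[1]]),BY+(0 if k%2 else np.pi/2)]
def cartons(P,h=.006):
    cs=[capture("top"),capture("side")]
    for n,p in P.items(): print(n,[(lambda r:(r[0].round(4).tolist(),r[1].round()))(fit(t,"carton",p[:3],p[3] if len(p)>3 else 0,h,.1)) for t in [cs]+[[c] for c in cs]])
    for n in("top","side"): print([(np.round(d["xy"]).tolist(),round(d["conf"],2)) for d in look_for("carton_1",n)])
    return cs
P0=dict(A=(.5892,-.258,.272),B=(.3663,-.284,.11),C=(.5857,.2913,-.165),D=(.3862,.32,.17))
E
python3 - <<'E'
from h import *
cs=cartons(P0)
for k in(1,2,3,4):print(k,np.round(place(k),4))
print([fit(t,"lid",(.525,.014,0),.107,.006) for t in[cs,cs[:1],cs[1:]]])
print([fit(t,"slab",(.525,.014,.24),0,.006,.03) for t in[cs,cs[:1],cs[1:]]])
go(.5892,-.258,.11,.272+np.pi/2)
E
```

```text
A [([0.5904, -0.2582, 0.3075], np.float64(196.0)), ([0.5949, -0.2738, 0.2306], np.float64(71.0)), ([0.589, -0.2587, 0.3053], np.float64(136.0))]
B [([0.3662, -0.2844, 0.1064], np.float64(266.0)), ([0.366, -0.2845, 0.0922], np.float64(137.0)), ([0.3673, -0.2835, 0.1162], np.float64(131.0))]
C [([0.5856, 0.2915, -0.1769], np.float64(253.0)), ([0.5781, 0.2867, -0.1591], np.float64(131.0)), ([0.5898, 0.2896, -0.1483], np.float64(134.0))]
D [([0.3864, 0.3197, 0.1883], np.float64(254.0)), ([0.3835, 0.3207, -0.1184], np.float64(111.0)), ([0.3867, 0.3196, 0.2086], np.float64(140.0))]
[([222.0, 254.0], 0.89), ([412.0, 256.0], 0.78), ([190.0, 227.0], 0.74), ([233.0, 190.0], 0.73), ([412.0, 198.0], 0.62)]
[([280.0, 167.0], 0.86), ([361.0, 300.0], 0.83), ([233.0, 191.0], 0.69), ([400.0, 249.0], 0.63)]
1 [ 0.515  -0.0606  0.24  ]
2 [0.6002 0.0034 1.8108]
3 [0.5362 0.0886 0.24  ]
4 [0.451  0.0246 1.8108]
[(array([0.52407326, 0.01416499, 0.03025711]), np.float64(290.7413121684781)), (array([0.52385109, 0.01439356, 0.02383302]), np.float64(148.4475242880352)), (array([0.52412374, 0.01381172, 0.01334595]), np.float64(142.34057301566477))]
[(array([0.52556312, 0.01458782, 0.24929076]), np.float64(265.71789051620925)), (array([0.52559035, 0.01513029, 0.25270049]), np.float64(119.82039884059822)), (array([0.52415691, 0.01394802, 0.23812925]), np.float64(146.6683486061014))]
turn wz -0.01 then shift [-3.26  1.18  2.77] | before-turn shift [-3.26  1.19] yaw-phi-90 0.68
```

{"method": "servo_tool", "body": {
  "moves": [0.4,-0.7,0.3,0,0,0,-0.12,0.4,-0.8,0.3,0,0,0,0,0.4,-0.8,0.3,0.2,0,0,0,0.4,-0.8,0.28,0.5,0,0,0,0.4,-0.16,0,0.8,0,0,0,0.4,0,0,0.8,0,0,0,0.4,0,0,0.4,0,0,0,0.4,0,0,0,0,0,0]
}}

```text
time_s: 33.75
tcp_pos: [0.5906, -0.2563, 0.1117]
ee_rot: [-3.14, -0.001, 1.861]
wrist_force: [0.6, 0.3, -0.2]
width: 0.703
grip_force: 0.0
```

Run:
```python
from h import *
go(.590,-.258,.058,.29+np.pi/2)
```

```text
turn wz -0.0 then shift [-0.04 -0.03  1.34] | before-turn shift [-0.04 -0.03] yaw-phi-90 0.7
```

{"method": "servo_tool", "body": {
  "moves": [0.4,-0.04,-0.03,0.6,0,0,0,0.4,0,0,0.5,0,0,0,0.4,0,0,0.24,0,0,0,-1,0,0,0,0,0,0,-1,0,0,0,0,0,0,-1,0,0,0,0,0,0,-1,0,0,0,0,0,0,-1,0,0,0,0,0,0],
  "newtons": 35
}}

```text
time_s: 34.75
tcp_pos: [0.5904, -0.2589, 0.0593]
ee_rot: [3.141, 0.0, 1.861]
wrist_force: [0.3, 0.1, -0.0]
width: 0.213
grip_force: 0.0
```

{"method": "servo_tool", "body": {
  "moves": [-1,0,0,0,0,0,0,-1,0,0,-0.3,0,0,0,-1,0,0,-0.7,0,0,0,-1,0,0,-0.8,0,0,0,-1,0,0,-0.8,0,0,0,-1,0,0,-0.8,0,0,0,-1,0,0,-0.8,0,0,0,-1,0,0,-0.5,0,0,0]
}}

```text
time_s: 35.75
tcp_pos: [0.5896, -0.2592, 0.2487]
ee_rot: [-3.141, 0.001, 1.86]
wrist_force: [0.1, -0.4, -4.8]
width: 0.123
grip_force: 35.0
```

Run:
```python
from h import *
p=place(1);go(p[0],p[1],.25,p[2]+np.pi/2)
c=capture("side");s=get_state();print(s["tcp_pos"],s["ee_rot"][2]-np.pi/2,fit([c],"carton",[*s["tcp_pos"][:2],s["ee_rot"][2]-np.pi/2],s["tcp_pos"][2]-.058,.008,.06))
```

```text
turn wz 0.33 then shift [ 5.26 -0.63 -0.03] | before-turn shift [ 5.29 -0.37] yaw-phi-90 0.36
[ 0.59062977 -0.25987129  0.25125161] 0.28941853584575683 (array([ 0.5919763 , -0.25397264,  0.22787578]), np.float64(119.71701228510959))
```

{"method": "servo_tool", "body": {
  "moves": [-1,0,0,0,0,0,0.33,-1,0.4,-0.07,0,0,0,0,-1,0.8,-0.09,0,0,0,0,-1,0.8,-0.09,0,0,0,0,-1,0.8,-0.09,0,0,0,0,-1,0.8,-0.09,0,0,0,0,-1,0.8,-0.1,0,0,0,0,-1,0.8,-0.1,0,0,0,0]
}}

```text
time_s: 36.8
tcp_pos: [0.5143, -0.0606, 0.2465]
ee_rot: [-3.14, -0.002, 1.813]
wrist_force: [0.1, 0.6, -3.6]
width: 0.128
grip_force: 35.0
```

{"method": "servo_tool", "body": {
  "moves": [-1,0.06,0,0.5,0,0,0,-1,0,0,0.8,0,0,0,-1,0,0,0.8,0,0,0,-1,0,0,0.8,0,0,0,-1,0,0,0.5,0,0,0,-1,0,0,0.2,0,0,0,-1,0,0,0,0,0,0]
}}

```text
time_s: 37.67
tcp_pos: [0.5152, -0.06, 0.103]
ee_rot: [-3.141, -0.001, 1.812]
wrist_force: [0.2, -0.3, -4.2]
width: 0.124
grip_force: 35.0
```

Run:
```python
from h import *
p=place(1);go(p[0],p[1],.0785,p[2]+np.pi/2)
c=capture("side");s=get_state();print(s["tcp_pos"],s["ee_rot"][2]-np.pi/2,fit([c],"carton",[*s["tcp_pos"][:2],s["ee_rot"][2]-np.pi/2],s["tcp_pos"][2]-.058,.008,.06))
```

```text
turn wz 0.01 then shift [-0.02 -0.01  0.61] | before-turn shift [-0.02 -0.01] yaw-phi-90 0.36
[ 0.51583615 -0.06029501  0.10357117] 0.24114969198834468 (array([ 0.52046233, -0.06382641,  0.47753525]), np.float64(131.58033147545984))
```

{"method": "servo_tool", "body": {
  "moves": [-1,0,0,0.35,0,0,0,-1,0,0,0.2,0,0,0,-1,0,0,0.04,0,0,0,-1,0,0,0,0,0,0,0,0,0,0,0,0,0,0,0,0,0,0,0,0,0,0,0,0,-0.3,0,0,0,0,0,0,-0.8,0,0,0]
}}

```text
schema error: expected a multiple of 7 numbers
```

{"method": "servo_tool", "body": {
  "moves": [0,0,0,-0.8,0,0,0,0.4,0,0,-0.8,0,0,0,0.4,0,0,-0.5,0,0,0.9,0.4,-0.8,0,0,0,0,0,0.4,-0.8,-0.4,0,0,0,0,0.4,-0.8,-0.4,0,0,0,0,0.4,-0.8,-0.4,0,0,0,0,0.4,-0.8,-0.4,0,0,0,0]
}}

```text
time_s: 38.72
tcp_pos: [0.4695, -0.2281, 0.1892]
ee_rot: [3.137, 0.002, 1.677]
wrist_force: [0.5, -0.1, -0.2]
width: 0.699
grip_force: 0.0
```

Run:
```python
from h import *
p=place(1);cartons(dict(A=(*p,.02),B=P0["B"],C=P0["C"],D=P0["D"]),.012)
go(.366,-.284,.10,.105+np.pi/2)
```

```text
A [([0.5117, -0.0576, 0.257], np.float64(229.0)), ([0.5078, -0.0587, 0.2624], np.float64(107.0)), ([0.5172, -0.0555, 0.2933], np.float64(126.0))]
B [([0.3605, -0.2878, 0.0831], np.float64(208.0)), ([0.3604, -0.2883, 0.1228], np.float64(85.0)), ([0.3672, -0.2834, 0.1129], np.float64(130.0))]
C [([0.5866, 0.2913, -0.1378], np.float64(253.0)), ([0.5763, 0.286, -0.0297], np.float64(125.0)), ([0.5915, 0.2988, -0.1267], np.float64(138.0))]
D [([0.3847, 0.3203, 0.1803], np.float64(248.0)), ([0.3844, 0.3207, 0.1836], np.float64(118.0)), ([0.3907, 0.3227, 0.2637], np.float64(132.0))]
[([341.0, 212.0], 0.83), ([416.0, 270.0], 0.77), ([223.0, 256.0], 0.58)]
[([283.0, 167.0], 0.95), ([233.0, 191.0], 0.95), ([335.0, 226.0], 0.91), ([311.0, 226.0], 0.73), ([360.0, 296.0], 0.65)]
turn wz -0.01 then shift [-1.14 -2.72  2.22] | before-turn shift [-1.15 -2.72] yaw-phi-90 0.76
```

Run:
```python
from h import *
cs=[capture("top"),capture("side")];p=place(1)
ims=[]
for c in cs:
    i=cv2.resize(cv2.cvtColor(c["pixels"],4),None,fx=4,fy=4,interpolation=2)
    for a,col in ((p,(0,255,255)),((.5117,-.0576,.257),(0,0,255))):
        for u in (pj(c,pts(M["carton"],a,.02)[0])+.5)*4: cv2.circle(i,tuple(int(v) for v in u),1,col,-1)
    u=pj(c,np.array([[.525,.0,.05]]))[0]*4;x,y=int(u[0]),int(u[1]);ims.append(i[y-190:y+190,x-190:x+190])
cv2.imwrite("pics/a.png",np.hstack(ims))
```

```text
(no output)
```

View pics/a.png

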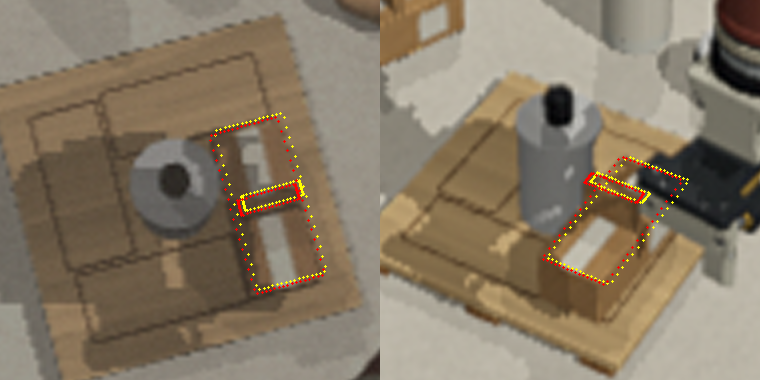

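{"method": "servo_tool", "body": {
  "moves": [0.4,-0.2,-0.5,0,0,0,0,0.4,-0.3,-0.7,0,0,0,0,0.4,-0.3,-0.7,0.3,0,0,0,0.4,-0.3,-0.7,0.6,0,0,0,0.4,-0.05,-0.1,0.8,0,0,0,0.4,0,0,0.5,0,0,0,0.4,0,0,0,0,0,0]
}}

```text
time_s: 39.9
tcp_pos: [0.3646, -0.2828, 0.0983]
ee_rot: [-3.139, -0.002, 1.676]
wrist_force: [-0.0, 0.4, 0.9]
width: 0.7
grip_force: 0.0
```

Run:
```python
from h import *
go(.3665,-.2842,.058,.107+np.pi/2)
```

```text
turn wz -0.01 then shift [-0.04  0.04  1.01] | before-turn shift [-0.04  0.04] yaw-phi-90 0.77
```

{"method": "servo_tool", "body": {
  "moves": [0.4,-0.04,0.04,0.5,0,0,0,0.4,0,0,0.35,0,0,0,0.4,0,0,0.16,0,0,0,-1,0,0,0,0,0,0,-1,0,0,0,0,0,0,-1,0,0,0,0,0,0,-1,0,0,0,0,0,0,-1,0,0,0,0,0,0]
}}

```text
time_s: 40.9
tcp_pos: [0.3682, -0.2849, 0.0588]
ee_rot: [3.141, 0.0, 1.676]
wrist_force: [0.9, -0.4, -0.3]
width: 0.207
grip_force: 0.0
```

{"method": "servo_tool", "body": {
  "moves": [-1,0,0,0,0,0,0,-1,0,0,-0.3,0,0,0,-1,0,0,-0.7,0,0,0,-1,0,0,-0.8,0,0,0,-1,0,0,-0.8,0,0,0,-1,0,0,-0.8,0,0,0,-1,0,0,-0.8,0,0,0,-1,0,0,-0.5,0,0,0]
}}

```text
time_s: 41.9
tcp_pos: [0.3681, -0.2846, 0.2483]
ee_rot: [3.14, 0.0, 1.676]
wrist_force: [0.2, 1.2, -2.9]
width: 0.126
grip_force: 35.0
```

Run:
```python
from h import *
p=place(2);go(p[0],p[1],.25,p[2]+np.pi/2)
p=place(4);go(p[0],p[1],.25,p[2]+np.pi/2);s=get_state();print(s["tcp_pos"],s["ee_rot"])
```

```text
turn wz 9.58 then shift [ 7.35 -5.62 -0.04] | before-turn shift [6.55 6.53] yaw-phi-90 -1.34
turn wz 9.58 then shift [ 3.85 -7.02 -0.04] | before-turn shift [7.47 2.88] yaw-phi-90 -1.39
[ 0.36808335 -0.28464122  0.24832829] [3.14034985e+00 3.93538737e-04 1.67645576e+00]
```

{"method": "servo_tool", "body": {
  "moves": [-1,0,0,0,0,0,0.5,-1,0,0,0,0,0,0.85,-1,0,0,0,0,0,0.85,-1,0,0,0,0,0,0.85,-1,0,0,0,0,0,0.85,-1,0,0,0,0,0,0.85,-1,0,0,0,0,0,0.85,-1,0,0,0,0,0,0.85]
}}

```text
time_s: 42.9
tcp_pos: [0.3678, -0.2839, 0.2467]
ee_rot: [-3.14, -0.001, 0.705]
wrist_force: [0.6, -0.1, -3.4]
width: 0.128
grip_force: 35.0
```

{"method": "servo_tool", "body": {
  "moves": [-1,0,0,0,0,0,0.85,-1,0,0,0,0,0,0.85,-1,0,0,0,0,0,0.85,-1,0,0,0,0,0,0.58,-1,0.3,-0.23,0,0,0,0,-1,0.6,-0.46,0,0,0,0,-1,0.6,-0.46,0,0,0,0,-1,0.6,-0.46,0,0,0,0]
}}

```text
time_s: 43.9
tcp_pos: [0.4355, -0.1998, 0.2466]
ee_rot: [-3.14, -0.0, 0.243]
wrist_force: [0.7, 0.3, -3.7]
width: 0.129
grip_force: 35.0
```

{"method": "servo_tool", "body": {
  "moves": [-1,0.6,-0.46,0,0,0,0,-1,0.6,-0.46,0,0,0,0,-1,0.6,-0.46,0,0,0,0,-1,0.6,-0.46,0,0,0,0,-1,0.6,-0.46,0,0,0,0,-1,0.6,-0.46,0,0,0,0,-1,0.6,-0.46,0,0,0,0,-1,0.6,-0.46,0,0,0,0]
}}

```text
time_s: 44.9
tcp_pos: [0.5864, -0.0107, 0.2462]
ee_rot: [-3.139, 0.001, 0.243]
wrist_force: [-0.2, -0.6, -3.6]
width: 0.129
grip_force: 35.0
```

Run:
```python
from h import *
p=place(2);go(p[0],p[1],.0785,p[2]+np.pi/2)
```

```text
turn wz 0.02 then shift [ 0.42 -0.26  4.19] | before-turn shift [ 0.42 -0.26] yaw-phi-90 -1.34
```

{"method": "servo_tool", "body": {
  "moves": [-1,0.42,-0.26,0,0,0,0,-1,0,0,0.5,0,0,0,-1,0,0,0.8,0,0,0,-1,0,0,0.8,0,0,0,-1,0,0,0.8,0,0,0,-1,0,0,0.5,0,0,0,-1,0,0,0.2,0,0,0,-1,0,0,0,0,0,0]
}}

```text
time_s: 45.9
tcp_pos: [0.6002, 0.0004, 0.1028]
ee_rot: [3.142, -0.0, 0.24]
wrist_force: [0.2, -0.6, -4.0]
width: 0.127
grip_force: 35.0
```

Run:
```python
from h import *
p=place(2);go(p[0],p[1],.0785,p[2]+np.pi/2);print(get_state()["tcp_pos"],get_state()["wrist_force"])
```

```text
turn wz -0.0 then shift [ 0.02 -0.07  0.61] | before-turn shift [ 0.02 -0.07] yaw-phi-90 -1.34
[6.00196945e-01 4.36141569e-04 1.02823255e-01] [ 0.16444047 -0.63212357 -4.00318319]
```

{"method": "servo_tool", "body": {
  "moves": [-1,0.02,-0.05,0.35,0,0,0,-1,0,0,0.18,0,0,0,-1,0,0,0.07,0,0,0,-1,0,0,0,0,0,0]
}}

```text
time_s: 46.4
tcp_pos: [0.6005, 0.0021, 0.0789]
ee_rot: [3.141, -0.001, 0.239]
wrist_force: [0.0, 1.1, -2.3]
width: 0.128
grip_force: 35.0
```

{"method": "servo_tool", "body": {
  "moves": [0,0,0,0,0,0,0,0,0,0,0,0,0,0,0,0,0,-0.3,0,0,0,0,0,0,-0.8,0,0,0,0,0,0,-0.8,0,0,0,0,0,0,-0.8,0,0,0,0,0,0,-0.8,0,0,0,0,0,0,0,0,0,0]
}}

```text
time_s: 47.4
tcp_pos: [0.6019, 0.001, 0.2222]
ee_rot: [3.139, -0.006, 0.239]
wrist_force: [-0.2, -0.1, -0.1]
width: 0.502
grip_force: 0.0
```

Run:
```python
from h import *
go(.5857,.2913,.2,-.165+np.pi/2)
```

```text
turn wz -7.78 then shift [ 7.09 -1.59  0.56] | before-turn shift [ 1.32 -7.15] yaw-phi-90 -0.63
```

{"method": "servo_tool", "body": {
  "moves": [0.4,0,0,0,0,0,-0.8,0.4,0,0,0,0,0,-0.9,0.4,0,0,0,0,0,-0.9,0.4,0,0,0,0,0,-0.9,0.4,0,0,0,0,0,-0.9,0.4,0,0,0,0,0,-0.9,0.4,0,0,0,0,0,-0.9,0.4,0,0,0,0,0,-0.9]
}}

```text
time_s: 48.4
tcp_pos: [0.5996, 0.0024, 0.2177]
ee_rot: [-3.14, 0.0, 1.309]
wrist_force: [0.3, 0.7, -0.4]
width: 0.7
grip_force: 0.0
```

{"method": "servo_tool", "body": {
  "moves": [0.4,0.2,-0.05,0,0,0,-0.68,0.4,0.8,-0.18,0,0,0,0,0.4,0.8,-0.18,0,0,0,0,0.4,0.8,-0.18,0,0,0,0,0.4,0.8,-0.18,0,0,0,0,0.4,0.8,-0.18,0,0,0,0,0.4,0.3,0,0,0,0,0,0.4,0,0,0,0,0,0]
}}

```text
time_s: 49.4
tcp_pos: [0.5929, 0.1861, 0.218]
ee_rot: [-3.141, 0.001, 1.407]
wrist_force: [0.1, -0.6, 0.1]
width: 0.703
grip_force: 0.0
```

Run:
```python
from h import *
cs=cartons(dict(A=(*place(1),.02),B=(*place(2),.02),C=P0["C"],D=P0["D"]),.008)
go(.5857,.2913,.11,-.165+np.pi/2)
```

```text
A [([0.5117, -0.0566, 0.2487], np.float64(261.0)), ([0.5059, -0.0577, 0.2504], np.float64(117.0)), ([0.5127, -0.056, 0.2242], np.float64(136.0))]
B [([0.6014, 0.0015, 1.8137], np.float64(259.0)), ([0.6009, 0.0017, 1.7946], np.float64(125.0)), ([0.597, 0.0106, 1.6448], np.float64(133.0))]
C [([0.5988, 0.2691, 0.2481], np.float64(150.0)), ([0.5806, 0.2814, -0.3599], np.float64(13.0)), ([0.5944, 0.2787, -0.0681], np.float64(129.0))]
D [([0.3868, 0.3196, 0.2071], np.float64(182.0)), ([0.4012, 0.312, 0.2835], np.float64(74.0)), ([0.387, 0.3189, 0.1997], np.float64(137.0))]
[([342.0, 212.0], 0.93), ([320.0, 184.0], 0.72)]
[([232.0, 156.0], 0.68), ([345.0, 199.0], 0.67), ([335.0, 225.0], 0.67), ([233.0, 192.0], 0.63), ([291.0, 161.0], 0.57)]
turn wz -0.02 then shift [ 2.62 -0.63  2.72] | before-turn shift [ 2.62 -0.64] yaw-phi-90 -0.63
```

Run:
```python
from h import *
c=capture("side");i=cv2.resize(cv2.cvtColor(c["pixels"],4),None,fx=4,fy=4,interpolation=2)
for u in (pj(c,pts(M["carton"],P0["C"],0)[0])+.5)*4: cv2.circle(i,tuple(int(v) for v in u),1,(0,255,255),-1)
cv2.imwrite("pics/c.png",i[440:980,760:1500])
```

```text
(no output)
```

View pics/c.png

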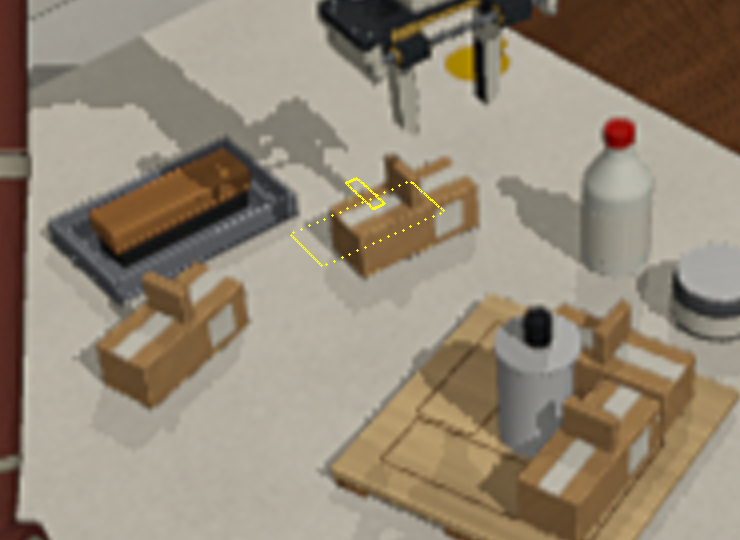

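Run:
```python
from h import *
cs=[capture("top"),capture("side")];c=cs[1]
r=ray(c,((760+405)/4,(440+170)/4),.084);print("tab",r)
ims=[]
for sd in range(3):
    a=fit([c],"carton",(r[0],r[1],-.15),0,.015,.25,sd);print(a)
a=a[0]
print(fit(cs[:1],"carton",a,0,.006,.1))
for c in cs:
    i=cv2.resize(cv2.cvtColor(c["pixels"],4),None,fx=5,fy=5,interpolation=2)
    for u in (pj(c,pts(M["carton"],a,0)[0])+.5)*5: cv2.circle(i,tuple(int(v) for v in u),1,(0,255,255),-1)
    u=pj(c,np.array([[a[0],a[1],.05]]))[0]*5;x,y=int(u[0]),int(u[1]);ims.append(i[y-150:y+150,x-150:x+150])
cv2.imwrite("pics/c2.png",np.hstack(ims))
```

```text
tab [0.63301472 0.28726852 0.084     ]
(array([ 0.64084636,  0.30226806, -0.11455722]), np.float64(137.47744800616843))
(array([ 0.64096382,  0.30242239, -0.10783044]), np.float64(137.43854025510274))
(array([ 0.64072581,  0.30207612, -0.11110198]), np.float64(137.45822130456003))
(array([0.71674667, 0.32613489, 0.13895049]), np.float64(63.11098209017467))
```

View pics/c2.png

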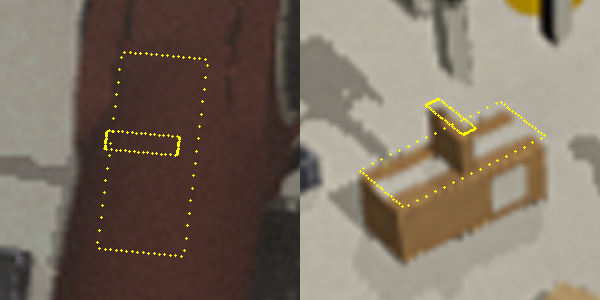

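Run:
```python
from h import *
go(.638,.303,.1,-.12+np.pi/2)
```

```text
turn wz -0.31 then shift [3.07 0.76 2.97] | before-turn shift [3.1  0.61] yaw-phi-90 -0.56
```

{"method": "servo_tool", "body": {
  "moves": [0.4,0,0,0,0,0,-0.31,0.4,0.6,0.19,0,0,0,0,0.4,0.8,0.19,0.2,0,0,0,0.4,0.8,0.19,0.5,0,0,0,0.4,0.8,0.19,0.6,0,0,0,0.4,0.07,0,0.8,0,0,0,0.4,0,0,0.6,0,0,0,0.4,0,0,0.2,0,0,0]
}}

```text
time_s: 50.75
tcp_pos: [0.6368, 0.3039, 0.1007]
ee_rot: [-3.139, 0.002, 1.452]
wrist_force: [0.1, -0.8, 0.4]
width: 0.7
grip_force: 0.0
```

Run:
```python
from h import *
go(.638,.303,.058,-.12+np.pi/2)
c=capture("side");print(fit([c],"carton",(.64,.302,-.11),0,.006,.1))
i=cv2.resize(cv2.cvtColor(c["pixels"],4),None,fx=5,fy=5,interpolation=2)
u=pj(c,np.array([[.64,.302,.06]]))[0]*5;x,y=int(u[0]),int(u[1]);cv2.imwrite("pics/c3.png",i[y-160:y+160,x-200:x+200])
```

```text
turn wz 0.01 then shift [-0.02  0.03  1.07] | before-turn shift [-0.02  0.03] yaw-phi-90 -0.56
(array([ 0.64045517,  0.30129881, -0.09456648]), np.float64(137.82978995621625))
```

View pics/c3.png

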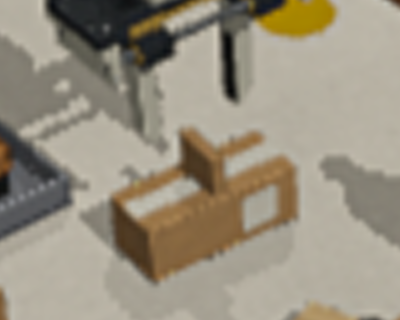

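{"method": "servo_tool", "body": {
  "moves": [0.4,0,0.03,0.5,0,0,0,0.4,0,0,0.4,0,0,0,0.4,0,0,0.17,0,0,0,-1,0,0,0,0,0,0,-1,0,0,0,0,0,0,-1,0,0,0,0,0,0,-1,0,0,0,0,0,0,-1,0,0,0,0,0,0]
}}

```text
time_s: 51.8
tcp_pos: [0.639, 0.3044, 0.0601]
ee_rot: [3.141, -0.0, 1.453]
wrist_force: [0.3, 0.0, 0.3]
width: 0.215
grip_force: 0.0
```

{"method": "servo_tool", "body": {
  "moves": [-1,0,0,0,0,0,0,-1,0,0,-0.3,0,0,0,-1,0,0,-0.7,0,0,0,-1,0,0,-0.8,0,0,0,-1,0,0,-0.8,0,0,0,-1,0,0,-0.8,0,0,0,-1,0,0,-0.8,0,0,0,-1,0,0,-0.5,0,0,0]
}}

```text
time_s: 52.8
tcp_pos: [0.6394, 0.304, 0.2498]
ee_rot: [3.139, -0.001, 1.452]
wrist_force: [0.4, -0.2, -4.1]
width: 0.125
grip_force: 34.9
```

Run:
```python
from h import *
p=place(3);go(p[0],p[1],.25,p[2]+np.pi/2);print(get_state()["tcp_pos"])
```

```text
turn wz -2.39 then shift [-4.62 -3.79 -0.  ] | before-turn shift [-5.65 -1.93] yaw-phi-90 0.08
[0.6394019  0.30399705 0.24984615]
```

{"method": "servo_tool", "body": {
  "moves": [-1,0,0,0,0,0,-0.8,-1,0,0,0,0,0,-0.8,-1,0,0,0,0,0,-0.79,-1,-0.35,-0.3,0,0,0,0,-1,-0.6,-0.5,0,0,0,0,-1,-0.6,-0.5,0,0,0,0,-1,-0.6,-0.5,0,0,0,0,-1,-0.6,-0.5,0,0,0,0]
}}

```text
time_s: 53.8
tcp_pos: [0.575, 0.1742, 0.2479]
ee_rot: [-3.141, 0.0, 1.811]
wrist_force: [0.5, -0.4, -3.8]
width: 0.128
grip_force: 34.9
```

{"method": "servo_tool", "body": {
  "moves": [-1,-0.6,-0.5,0,0,0,0,-1,-0.6,-0.5,0,0,0,0,-1,-0.6,-0.45,0,0,0,0,-1,-0.07,-0.04,0,0,0,0,-1,0,0,0.5,0,0,0,-1,0,0,0.8,0,0,0,-1,0,0,0.8,0,0,0,-1,0,0,0.4,0,0,0]
}}

```text
time_s: 54.8
tcp_pos: [0.5366, 0.0925, 0.1474]
ee_rot: [3.14, -0.003, 1.815]
wrist_force: [-1.3, 0.2, -2.8]
width: 0.125
grip_force: 35.0
```

Run:
```python
from h import *
p=place(3);go(p[0],p[1],.0785,p[2]+np.pi/2);print(get_state()["tcp_pos"])
```

```text
turn wz 0.03 then shift [-0.09 -0.03  1.72] | before-turn shift [-0.09 -0.03] yaw-phi-90 0.08
[0.53662663 0.09254539 0.14742152]
```

{"method": "servo_tool", "body": {
  "moves": [-1,-0.02,0,0.5,0,0,0,-1,0,0,0.4,0,0,0,-1,0,0,0.1,0,0,0,-1,0,0,0,0,0,0]
}}

```text
time_s: 55.3
tcp_pos: [0.5344, 0.0951, 0.1102]
ee_rot: [-3.141, -0.012, 1.816]
wrist_force: [-8.6, 9.8, 16.9]
width: 0.129
grip_force: 41.2
```

Run:
```python
from h import *
p=place(3);go(p[0],p[1],.0785,p[2]+np.pi/2);print(get_state()["tcp_pos"])
```

```text
turn wz 0.04 then shift [-0.17  0.    0.79] | before-turn shift [-0.17  0.  ] yaw-phi-90 0.08
[0.53438779 0.09512115 0.1101729 ]
```

{"method": "servo_tool", "body": {
  "moves": [-1,0,0,-0.4,0,0,0,-1,0,0,-0.3,0,0,0,-1,0,0,0,0,0,0]
}}

```text
time_s: 55.68
tcp_pos: [0.5369, 0.088, 0.1369]
ee_rot: [3.139, 0.0, 1.811]
wrist_force: [-0.8, 1.7, -1.5]
width: 0.126
grip_force: 40.9
```

Run:
```python
from h import *
cs=[capture("top"),capture("side")];s=get_state();print(s["tcp_pos"],s["ee_rot"],s["wrist_force"])
cv2.imwrite("pics/d.png",np.hstack([cv2.cvtColor(cv2.resize(c["pixels"][120:250,260:390],None,fx=3,fy=3,interpolation=2),4) for c in cs]))
```

```text
[0.53594305 0.08842908 0.13580696] [ 3.14148995e+00 -7.16829044e-04  1.81120168e+00] [-0.24365501  2.39323701 -1.68550302]
```

View pics/d.png

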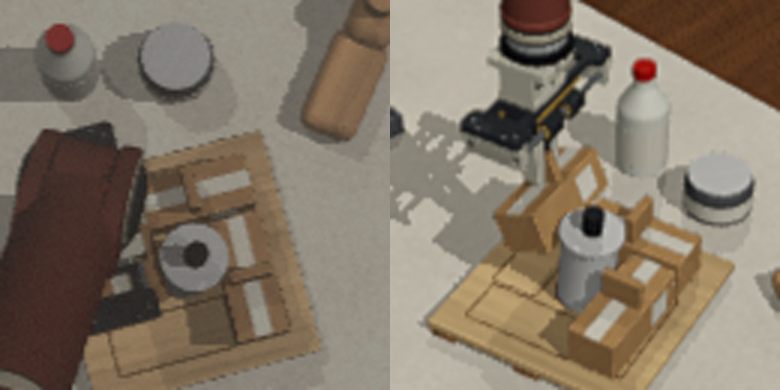

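Run:
```python
from h import *
cs=cartons(dict(A=(*place(1),.02),B=(*place(2),.02)),.008)
T=[cs]+[[c] for c in cs]
for k,p,z in [("lid",(.5245,.014,0),.107),("slab",(.5256,.014,.24),0)]:
    print(k,[(lambda r:(r[0].round(4).tolist(),r[1].round()))(fit(t,k,p,z,.006,.03)) for t in T])
c=cs[1];R=np.array(c["R"])
# fit held carton full pose from side view: free roll & offset along tool x
s=get_state();tcp=s["tcp_pos"];yaw=s["ee_rot"][2]-np.pi/2
g=grads(c,1.0)
segs=rect(.13,.056,.05)+rect(.13,.056,0)+rect(.012,.046,.084)
def model(th,off):
    P=[];Tn=[]
    a=np.array([x for x,y in segs]);b=np.array([y for x,y in segs]);k=np.linspace(.03,.97,16)[:,None,None]
    X=(a+(b-a)*k).reshape(-1,3);t=np.tile((b-a)/np.linalg.norm(b-a,axis=1)[:,None],(16,1))
    Rx=np.array([[1,0,0],[0,np.cos(th),-np.sin(th)],[0,np.sin(th),np.cos(th)]]);Rz=np.array([[np.cos(yaw),-np.sin(yaw),0],[np.sin(yaw),np.cos(yaw),0],[0,0,1]])
    piv=np.array([0,off,.077]) # grip point on carton
    return (X-piv)@(Rz@Rx).T+tcp+[0,0,.0188],t@(Rz@Rx).T
def sc(th,off):
    P,t=model(th,off);u=pj(c,P);v=pj(c,P+t*1e-3)-u;v/=np.linalg.norm(v,axis=1)[:,None]+1e-9
    m=u.astype(np.float32).reshape(-1,1,2);r=0
    for gx,gy in g: r=r+np.abs(-cv2.remap(gx,m,None,1).ravel()*v[:,1]+cv2.remap(gy,m,None,1).ravel()*v[:,0])
    return np.mean(np.minimum(r,150))
L=sorted([(sc(th,o),th,o) for th in np.arange(-.8,.81,.04) for o in np.arange(-.02,.0201,.004)],reverse=True)[:6]
for l in L:print(np.round(l,3))
i=cv2.resize(cv2.cvtColor(c["pixels"],4),None,fx=5,fy=5,interpolation=2)
for u in (pj(c,model(*L[0][1:])[0])+.5)*5: cv2.circle(i,tuple(int(v) for v in u),1,(0,255,255),-1)
u=pj(c,tcp[None])[0]*5;x,y=int(u[0]),int(u[1]);j=i[y-200:y+250,x-200:x+250]
cv2.imwrite("pics/e.png",j)
```

```text
A [([0.5117, -0.0565, 0.2528], np.float64(255.0)), ([0.5116, -0.0566, 0.2557], np.float64(120.0)), ([0.5123, -0.0559, 0.2344], np.float64(136.0))]
B [([0.6011, 0.0016, 1.8252], np.float64(260.0)), ([0.602, 0.0012, 1.7744], np.float64(120.0)), ([0.5986, 0.01, 1.7028], np.float64(130.0))]
[([226.0, 252.0], 0.94), ([327.0, 183.0], 0.93), ([344.0, 214.0], 0.73), ([309.0, 212.0], 0.5)]
[([314.0, 183.0], 0.91), ([233.0, 190.0], 0.86), ([336.0, 224.0], 0.81), ([349.0, 200.0], 0.74)]
lid [([0.5248, 0.0022, 0.0135], np.float64(292.0)), ([0.5209, 0.0026, 0.0281], np.float64(150.0)), ([0.5247, 0.0027, 0.0523], np.float64(142.0))]
slab [([0.5256, 0.0144, 0.2422], np.float64(246.0)), ([0.5256, 0.011, 0.2291], np.float64(111.0)), ([0.5296, 0.0158, 0.2422], np.float64(143.0))]
[ 1.05159e+02 -4.00000e-02 -2.00000e-02]
[1.04962e+02 3.60000e-01 2.00000e-02]
[ 1.04137e+02 -8.00000e-02 -2.00000e-02]
[1.04056e+02 3.20000e-01 2.00000e-02]
[1.04036e+02 1.60000e-01 1.20000e-02]
[1.03626e+02 2.80000e-01 2.00000e-02]
```

View pics/e.png

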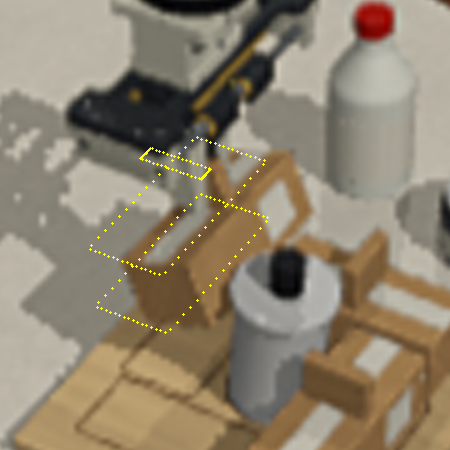

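{"method": "servo_tool", "body": {
  "moves": [-1,0.2,0,-0.6,0,0,0,-1,0.2,0,-0.8,0,0,0,-1,0.2,0,-0.8,0,0,0,-1,0.6,0.4,-0.6,0,0,0,-1,0.6,0.45,0,0,0,0,-1,0.6,0.45,0,0,0,0,-1,0.6,0.45,0,0,0,0,-1,0.6,0.45,0,0,0,0]
}}

```text
time_s: 56.98
tcp_pos: [0.5876, 0.2479, 0.2469]
ee_rot: [-3.141, 0.003, 1.81]
wrist_force: [0.7, -0.3, -4.5]
width: 0.127
grip_force: 40.9
```

{"method": "servo_tool", "body": {
  "moves": [-1,0.6,0.45,0,0,0,0,-1,0,0,0.6,0,0,0,-1,0,0,0.8,0,0,0,-1,0,0,0.8,0,0,0,-1,0,0,0.6,0,0,0,-1,0,0,0.5,0,0,0,-1,0,0,0.3,0,0,0,-1,0,0,0,0,0,0]
}}

```text
time_s: 57.98
tcp_pos: [0.5983, 0.2755, 0.1026]
ee_rot: [-3.139, 0.001, 1.811]
wrist_force: [-0.1, -0.3, -2.3]
width: 0.125
grip_force: 40.9
```

{"method": "servo_tool", "body": {
  "moves": [-1,0,0,0.25,0,0,0,-1,0,0,0.2,0,0,0,-1,0,0,0.1,0,0,0,-1,0,0,0.1,0,0,0,-1,0,0,0,0,0,0],
  "newtons": 15
}}

```text
time_s: 58.6
tcp_pos: [0.5987, 0.2764, 0.0776]
ee_rot: [-3.141, 0.0, 1.811]
wrist_force: [-1.1, -0.0, -3.8]
width: 0.127
grip_force: 18.4
```

{"method": "servo_tool", "body": {
  "moves": [-1,0,0,0.15,0,0,0,-1,0,0,0.15,0,0,0,-1,0,0,0,0,0,0],
  "newtons": 10
}}

```text
time_s: 58.98
tcp_pos: [0.5981, 0.2763, 0.065]
ee_rot: [-3.14, 0.0, 1.811]
wrist_force: [-0.5, 1.0, -3.2]
width: 0.132
grip_force: 11.9
```

{"method": "servo_tool", "body": {
  "moves": [-1,0,0,0.1,0,0,0,0,0,0,0,0,0,0,0,0,0,0,0,0,0,0.2,0,0,-0.5,0,0,0,0.2,0,0,-0.8,0,0,0,0.2,0,0,-0.8,0,0,0,0.2,0,0,-0.8,0,0,0,0.2,0,0,-0.8,0,0,0],
  "newtons": 20
}}

```text
time_s: 59.98
tcp_pos: [0.5993, 0.2762, 0.2131]
ee_rot: [3.139, -0.0, 1.811]
wrist_force: [0.7, 0.2, -0.5]
width: 0.601
grip_force: 0.0
```

{"method": "servo_tool", "body": {
  "moves": [0.2,-0.8,0,0,0,0,0,0.2,-0.8,0,0,0,0,0,0.2,-0.8,0,0,0,0,0,0.2,-0.8,0,0,0,0,0,0.2,-0.8,0,0,0,0,0,0.2,-0.8,0,0,0,0,0,0.2,-0.8,-0.2,0,0,0,0,0.2,0,0,0,0,0,0]
}}

```text
time_s: 60.98
tcp_pos: [0.6448, 0.052, 0.2123]
ee_rot: [3.139, 0.003, 1.804]
wrist_force: [-1.1, 0.6, -0.7]
width: 0.599
grip_force: 0.0
```

Run:
```python
from h import *
s=get_state();print(s["tcp_pos"])
cs=[capture("top"),capture("side")];T=[cs]+[[c] for c in cs]
for k,p,z in [("lid",(.5248,.0022,0),.107),("pot",(.525,.003,0),.02)]:
    print(k,[(lambda r:(r[0].round(4).tolist(),r[1].round()))(fit(t,k,p,z,.006,.03)) for t in T])
ims=[]
r=[fit(cs,"carton",(.60,y,.24),0,.012,.15) for y in (.25,.265,.28)];print(r);a=max(r,key=lambda t:t[1])[0]
for c in cs:
    i=cv2.resize(cv2.cvtColor(c["pixels"],4),None,fx=4,fy=4,interpolation=2)
    for u in (pj(c,pts(M["carton"],a,0)[0])+.5)*4: cv2.circle(i,tuple(int(v) for v in u),1,(0,255,255),-1)
    u=pj(c,np.array([[a[0],a[1]-.1,.05]]))[0]*4;x,y=int(u[0]),int(u[1]);ims.append(i[y-220:y+220,x-200:x+200])
cv2.imwrite("pics/g.png",np.hstack(ims))
go(.5247,.0024,.18,1.81)
```

```text
[0.64481868 0.05202787 0.21232672]
lid [([0.5247, 0.0089, 0.0099], np.float64(289.0)), ([0.5225, 0.0088, -0.0383], np.float64(150.0)), ([0.5239, 0.0105, -0.0353], np.float64(140.0))]
pot [([0.5352, 0.0045, -0.0464], np.float64(228.0)), ([0.5181, 0.0004, 0.0081], np.float64(117.0)), ([0.5407, 0.0098, -0.078], np.float64(131.0))]
[(array([0.6076256 , 0.24807967, 0.21898591]), np.float64(251.2868178423117)), (array([0.60735455, 0.2478045 , 0.22356428]), np.float64(251.7053767886847)), (array([0.6011892 , 0.27188999, 0.64210976]), np.float64(175.6317159545965))]
turn wz 0.01 then shift [-0.63 -3.24  0.78] | before-turn shift [-0.62 -3.24] yaw-phi-90 0.23
```

View pics/g.png

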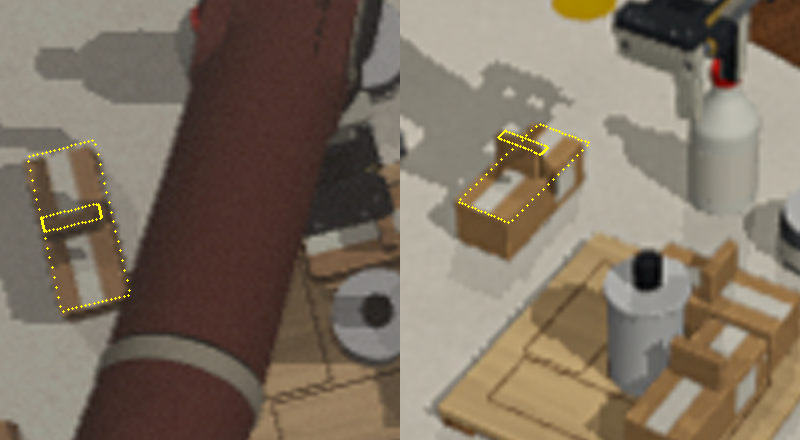

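Run:
```python
from h import *
go(.6076,.248,.1,.221+np.pi/2)
```

```text
turn wz 0.13 then shift [4.85 0.14 2.78] | before-turn shift [4.85 0.23] yaw-phi-90 -0.17
```

{"method": "servo_tool", "body": {
  "moves": [0.4,0,0,0,0,0,0.13,0.4,0.6,0.02,0,0,0,0,0.4,0.8,0.02,0,0,0,0,0.4,0.8,0.02,0,0,0,0,0.4,0.8,0.02,0,0,0,0,0.4,0.8,0.02,0,0,0,0,0.4,0.8,0.02,0,0,0,0,0.4,0.25,0.02,0,0,0,0]
}}

```text
time_s: 62.08
tcp_pos: [0.6059, 0.2521, 0.2094]
ee_rot: [-3.141, -0.002, 1.798]
wrist_force: [-0.3, -0.4, -0.4]
width: 0.7
grip_force: 0.0
```

{"method": "servo_tool", "body": {
  "moves": [0.4,0,0,0.6,0,0,0,0.4,0,0,0.8,0,0,0,0.4,0,0,0.8,0,0,0,0.4,0,0,0.4,0,0,0,0.4,0,0,0.2,0,0,0,0.4,0,0,0,0,0,0]
}}

```text
time_s: 62.82
tcp_pos: [0.6077, 0.2473, 0.0982]
ee_rot: [3.141, 0.0, 1.792]
wrist_force: [-0.8, -0.6, 0.2]
width: 0.702
grip_force: 0.0
```

Run:
```python
from h import *
go(.6076,.248,.058,.221+np.pi/2)
```

```text
turn wz -0.0 then shift [0.02 0.   1.  ] | before-turn shift [0.02 0.  ] yaw-phi-90 -0.17
```

{"method": "servo_tool", "body": {
  "moves": [0.4,0,0,0.5,0,0,0,0.4,0,0,0.35,0,0,0,0.4,0,0,0.15,0,0,0,-1,0,0,0,0,0,0,-1,0,0,0,0,0,0,-1,0,0,0,0,0,0,-1,0,0,0,0,0,0,-1,0,0,0,0,0,0],
  "newtons": 40
}}

```text
time_s: 63.82
tcp_pos: [0.6074, 0.2475, 0.058]
ee_rot: [3.141, -0.0, 1.792]
wrist_force: [-0.2, -0.1, 0.6]
width: 0.209
grip_force: 0.0
```

{"method": "servo_tool", "body": {
  "moves": [-1,0,0,0,0,0,0,-1,0,0,-0.3,0,0,0,-1,0,0,-0.7,0,0,0,-1,0,0,-0.8,0,0,0,-1,0,0,-0.8,0,0,0,-1,0,0,-0.8,0,0,0,-1,0,0,-0.8,0,0,0,-1,0,0,-0.5,0,0,0]
}}

```text
time_s: 64.82
tcp_pos: [0.6075, 0.2472, 0.2478]
ee_rot: [3.14, -0.0, 1.791]
wrist_force: [0.8, 0.4, -3.4]
width: 0.124
grip_force: 40.0
```

Run:
```python
from h import *
p=place(3);p[:2]+=.002*np.array([-np.sin(BY),np.cos(BY)]);go(p[0],p[1],.25,p[2]+np.pi/2);s=get_state();print(s["tcp_pos"],s["width"],s["moment"])
```

```text
turn wz -0.13 then shift [-3.38 -2.67 -0.06] | before-turn shift [-3.43 -2.61] yaw-phi-90 0.07
[0.60748916 0.24722964 0.24776489] 0.12403119838482383 [-0.02786711  0.0304759  -0.05172015]
```

{"method": "servo_tool", "body": {
  "moves": [-1,-0.3,-0.2,0,0,0,-0.13,-1,-0.6,-0.48,0,0,0,0,-1,-0.6,-0.48,0,0,0,0,-1,-0.6,-0.48,0,0,0,0,-1,-0.6,-0.48,0,0,0,0,-1,-0.6,-0.48,0,0,0,0,-1,-0.06,-0.06,0,0,0,0,-1,0,0,0,0,0,0]
}}

```text
time_s: 65.82
tcp_pos: [0.535, 0.0916, 0.2452]
ee_rot: [-3.14, -0.001, 1.811]
wrist_force: [0.7, 0.5, -3.7]
width: 0.126
grip_force: 40.0
```

{"method": "servo_tool", "body": {
  "moves": [-1,0,0,0.5,0,0,0,-1,0,0,0.6,0,0,0,-1,0,0,0.6,0,0,0,-1,0,0,0.4,0,0,0,-1,0,0,0.4,0,0,0,-1,0,0,0,0,0,0]
}}

```text
time_s: 66.58
tcp_pos: [0.535, 0.092, 0.1447]
ee_rot: [-3.139, -0.0, 1.812]
wrist_force: [-0.4, -0.4, -3.0]
width: 0.128
grip_force: 40.0
```

Run:
```python
from h import *
p=place(3);p[:2]+=.002*np.array([-np.sin(BY),np.cos(BY)]);go(p[0],p[1],.0785,p[2]+np.pi/2);s=get_state();print(s["tcp_pos"],s["width"],s["wrist_force"])
```

```text
turn wz 0.01 then shift [-0.04  0.01  1.65] | before-turn shift [-0.04  0.01] yaw-phi-90 0.07
[0.53500643 0.09196223 0.1446782 ] 0.12775530425861634 [-0.35126592 -0.42850068 -3.0108012 ]
```

{"method": "servo_tool", "body": {
  "moves": [-1,-0.02,0,0.4,0,0,0,-1,0,0,0.4,0,0,0,-1,0,0,0.3,0,0,0,-1,0,0,0.3,0,0,0,-1,0,0,0,0,0,0]
}}

```text
time_s: 67.2
tcp_pos: [0.5352, 0.0908, 0.0887]
ee_rot: [-3.139, -0.0, 1.811]
wrist_force: [-0.8, -0.5, -3.6]
width: 0.122
grip_force: 40.0
```

Run:
```python
from h import *
p=place(3);go(p[0],p[1],.0785,p[2]+np.pi/2);s=get_state();print(s["tcp_pos"],s["width"],s["wrist_force"])
```

```text
turn wz 0.0 then shift [-0.06  0.01  0.26] | before-turn shift [-0.06  0.01] yaw-phi-90 0.08
[0.53517168 0.09082756 0.08873188] 0.12218646442170658 [-0.77246488 -0.53223357 -3.59441441]
```

No contact; set it down.

{"method": "servo_tool", "body": {
  "moves": [-1,0,0,0.15,0,0,0,-1,0,0,0.08,0,0,0,-1,0,0,0,0,0,0]
}}

```text
time_s: 67.58
tcp_pos: [0.5359, 0.091, 0.0806]
ee_rot: [-3.141, -0.0, 1.811]
wrist_force: [-0.1, 0.6, -3.5]
width: 0.122
grip_force: 40.0
```

{"method": "servo_tool", "body": {
  "moves": [0,0,0,0,0,0,0,0,0,0,0,0,0,0,0,0,0,-0.3,0,0,0,0,0,0,-0.8,0,0,0,0,0,0,-0.8,0,0,0,0,0,0,-0.8,0,0,0,0,0,0,-0.8,0,0,0,0,0,0,0,0,0,0]
}}

```text
time_s: 68.58
tcp_pos: [0.5378, 0.0905, 0.2241]
ee_rot: [3.135, 0.0, 1.811]
wrist_force: [0.3, -0.1, -0.3]
width: 0.499
grip_force: 0.0
```

{"method": "servo_tool", "body": {
  "moves": [0.4,0.8,0.3,0,0,0,0,0.4,0.8,0.3,0,0,0,0,0.4,0.8,0.3,0,0,0,0,0.4,0.8,0.3,0,0,0,0,0.4,0.8,0.3,0,0,0,0,0.4,0.8,0.3,0,0,0,0,0.4,0,0,0,0,0,0]
}}

```text
time_s: 69.45
tcp_pos: [0.5587, 0.2983, 0.219]
ee_rot: [-3.139, -0.001, 1.817]
wrist_force: [0.2, -0.1, 0.5]
width: 0.702
grip_force: 0.0
```

Run:
```python
from h import *
cs=cartons(dict(A=(*place(1),.02),B=(*place(2),.02),C=(*place(3),.02),D=P0["D"],D2=(.386,.30,.17)),.01)
T=[cs]+[[c] for c in cs]
for k,p,z in [("lid",(.5247,.009,0),.107),("slab",(.5256,.014,.24),0)]:
    print(k,[(lambda r:(r[0].round(4).tolist(),r[1].round()))(fit(t,k,p,z,.006,.03)) for t in T])
```

```text
A [([0.5116, -0.0567, 0.2465], np.float64(260.0)), ([0.506, -0.0589, 0.2437], np.float64(119.0)), ([0.5126, -0.0562, 0.2265], np.float64(136.0))]
B [([0.6013, 0.0015, 1.8142], np.float64(258.0)), ([0.6011, 0.0017, 1.7883], np.float64(123.0)), ([0.5983, 0.01, 1.7058], np.float64(132.0))]
C [([0.5439, 0.0783, 0.3083], np.float64(235.0)), ([0.5464, 0.0779, 0.3367], np.float64(113.0)), ([0.5401, 0.0927, 0.1943], np.float64(135.0))]
D [([0.3839, 0.3364, 0.1183], np.float64(232.0)), ([0.384, 0.3361, 0.1226], np.float64(112.0)), ([0.3875, 0.3187, 0.1846], np.float64(137.0))]
D2 [([0.388, 0.3041, 0.153], np.float64(233.0)), ([0.3881, 0.3042, 0.1559], np.float64(114.0)), ([0.3895, 0.309, 0.0432], np.float64(125.0))]
[([322.0, 186.0], 0.93), ([226.0, 255.0], 0.9), ([294.0, 203.0], 0.88), ([342.0, 212.0], 0.6), ([319.0, 228.0], 0.17)]
[([307.0, 198.0], 0.87), ([347.0, 201.0], 0.82), ([370.0, 185.0], 0.75), ([336.0, 224.0], 0.74), ([231.0, 192.0], 0.58)]
lid [([0.5237, 0.0106, -0.0328], np.float64(292.0)), ([0.5243, 0.0087, 0.0806], np.float64(150.0)), ([0.5234, 0.0106, 0.0229], np.float64(142.0))]
slab [([0.5251, 0.0135, 0.2416], np.float64(282.0)), ([0.5254, 0.0141, 0.2434], np.float64(141.0)), ([0.5277, 0.0129, 0.2255], np.float64(143.0))]
```

Run:
```python
from h import *
go(.3865,.3195,.1,.185+np.pi/2)
```

```text
turn wz 0.35 then shift [ 1.47 -4.14  3.02] | before-turn shift [ 1.68 -4.06] yaw-phi-90 -0.51
```

{"method": "servo_tool", "body": {
  "moves": [0.4,0,0,0,0,0,0.35,0.4,0.2,-0.6,0,0,0,0,0.4,0.25,-0.7,0,0,0,0,0.4,0.25,-0.7,0,0,0,0,0.4,0.25,-0.7,0,0,0,0,0.4,0.25,-0.7,0,0,0,0,0.4,0.25,-0.7,0,0,0,0,0.4,0,0,0,0,0,0]
}}

```text
time_s: 70.65
tcp_pos: [0.3864, 0.3203, 0.2208]
ee_rot: [-3.14, -0.001, 1.76]
wrist_force: [1.1, 0.0, -0.6]
width: 0.703
grip_force: 0.0
```

Run:
```python
from h import *
cs=cartons(dict(C=(*place(3),.02),D=(.3865,.3195,.185)),.004)
go(.3865,.3195,.058,.185+np.pi/2)
```

```text
C [([0.5439, 0.0784, 0.3106], np.float64(234.0)), ([0.5509, 0.0763, 0.448], np.float64(114.0)), ([0.5402, 0.0928, 0.1948], np.float64(135.0))]
D [([0.3863, 0.3192, 0.1888], np.float64(248.0)), ([0.3869, 0.3155, 0.1903], np.float64(110.0)), ([0.3874, 0.3186, 0.1886], np.float64(137.0))]
[([296.0, 205.0], 0.93), ([322.0, 186.0], 0.92), ([225.0, 254.0], 0.81), ([343.0, 210.0], 0.78)]
[([337.0, 224.0], 0.8), ([233.0, 192.0], 0.69), ([349.0, 197.0], 0.68), ([308.0, 200.0], 0.65)]
turn wz 0.0 then shift [ 0.   -0.08  4.08] | before-turn shift [ 0.   -0.08] yaw-phi-90 -0.51
```

{"method": "servo_tool", "body": {
  "moves": [0.4,0,-0.05,0.7,0,0,0,0.4,0,0,0.8,0,0,0,0.4,0,0,0.8,0,0,0,0.4,0,0,0.8,0,0,0,0.4,0,0,0.5,0,0,0,0.4,0,0,0.3,0,0,0,0.4,0,0,0.13,0,0,0,0.4,0,0,0,0,0,0]
}}

```text
time_s: 71.85
tcp_pos: [0.3867, 0.3204, 0.0596]
ee_rot: [3.141, -0.0, 1.758]
wrist_force: [0.9, -0.1, -0.8]
width: 0.699
grip_force: 0.0
```

{"method": "servo_tool", "body": {
  "moves": [-1,0,0,0,0,0,0,-1,0,0,0,0,0,0,-1,0,0,0,0,0,0,-1,0,0,0,0,0,0,-1,0,0,0,0,0,0,-1,0,0,0,0,0,0]
}}

```text
time_s: 72.6
tcp_pos: [0.3858, 0.3204, 0.0594]
ee_rot: [-3.141, 0.0, 1.759]
wrist_force: [-0.6, 0.3, 0.8]
width: 0.13
grip_force: 40.0
```

Run:
```python
from h import *
s=get_state();print(s["tcp_pos"],s["width"])
cs=[capture("top"),capture("side")];p=place(3)
for o in [(0,0),(0,.006),(.004,.004),(-.004,.004),(0,-.006),(0,.012)]:
    a=fit(cs,"carton",(p[0]+o[0],p[1]+o[1],p[2]),.02,.002,.03);print(a[0].round(4),a[1].round(1))
```

```text
[0.38584303 0.32038464 0.05940691] 0.13025764511615054
[0.5366 0.093  0.2484] 237.2
[0.5368 0.0932 0.2575] 237.1
[0.5365 0.0932 0.2477] 237.3
[0.5365 0.0931 0.2457] 237.4
[0.5437 0.0782 0.3107] 233.2
[0.5363 0.102  0.4181] 225.9
```

{"method": "servo_tool", "body": {
  "moves": [-1,0,0,0,0,0,0,-1,0,0,-0.3,0,0,0,-1,0,0,-0.7,0,0,0,-1,0,0,-0.8,0,0,0,-1,0,0,-0.8,0,0,0,-1,0,0,-0.8,0,0,0,-1,0,0,-0.8,0,0,0,-1,0,0,-0.5,0,0,0]
}}

```text
time_s: 73.7
tcp_pos: [0.3866, 0.3202, 0.2494]
ee_rot: [3.14, -0.001, 1.758]
wrist_force: [0.3, -0.4, -2.0]
width: 0.125
grip_force: 40.0
```

```bash
cat >> h.py <<'E'
def tgt4():
    p=place(4);c,s=np.cos(BY),np.sin(BY);o=(-.0015,.005);p[0]+=c*o[0]-s*o[1];p[1]+=s*o[0]+c*o[1];return p
E
python3 - <<'E'
from h import *
p=tgt4();go(p[0],p[1],.25,.24);s=get_state();print(p,s["tcp_pos"],s["width"],s["q"].round(2),s["moment"])
E
```

```text
turn wz 10.12 then shift [-0.23  7.44 -0.01] | before-turn shift [-7.44  0.16] yaw-phi-90 -1.4
[np.float64(0.4483051481259844), np.float64(0.029058415380576852), 1.8107963267948965] [0.38663218 0.32023626 0.2494221 ] 0.1252841134069727 [-1.24  0.42  0.73  1.81 -0.33  1.03 -0.19] [-0.01263117  0.02340818 -0.02730634]
```

{"method": "servo_tool", "body": {
  "moves": [-1,-0.4,0.02,0,0,0,0,-1,-0.8,0.02,0,0,0,0,-1,-0.8,0.02,0,0,0,0,-1,-0.8,0.02,0,0,0,0,-1,-0.8,0.02,0,0,0,0,-1,-0.8,0.02,0,0,0,0,-1,-0.8,0.02,0,0,0,0,-1,-0.8,0.02,0,0,0,0]
}}

```text
time_s: 74.7
tcp_pos: [0.4362, 0.0833, 0.2465]
ee_rot: [-3.139, 0.001, 1.757]
wrist_force: [-0.0, 0.0, -3.8]
width: 0.124
grip_force: 40.0
```

{"method": "servo_tool", "body": {
  "moves": [-1,-0.8,0,0,0,0,0,-1,-0.6,0,0,0,0,0.4,-1,0,0,0,0,0,0.8,-1,0,0,0,0,0,0.8,-1,0,0,0,0,0,0.8,-1,0,0,0,0,0,0.8,-1,0,0,0,0,0,0.8,-1,0,0,0,0,0,0.8]
}}

```text
time_s: 75.7
tcp_pos: [0.4463, 0.0296, 0.2465]
ee_rot: [-3.14, 0.002, 0.973]
wrist_force: [0.4, 0.2, -2.2]
width: 0.125
grip_force: 40.0
```

{"method": "servo_tool", "body": {
  "moves": [-1,0,0,0,0,0,0.8,-1,0,0,0,0,0,0.8,-1,0,0,0,0,0,0.8,-1,0,0,0,0,0,0.8,-1,0,0,0,0,0,0.8,-1,0,0,0,0,0,0.8,-1,0,0,0,0,0,0.12,-1,0,0,0,0,0,0]
}}

```text
time_s: 76.7
tcp_pos: [0.4471, 0.0304, 0.247]
ee_rot: [-3.141, 0.001, 0.241]
wrist_force: [-0.4, 0.9, -2.7]
width: 0.125
grip_force: 40.0
```

Run:
```python
from h import *
p=tgt4();go(p[0],p[1],.0785,.24);s=get_state();print(s["tcp_pos"],s["ee_rot"],s["width"],s["q"].round(2))
```

```text
turn wz 0.01 then shift [0.02 0.04 4.21] | before-turn shift [0.02 0.04] yaw-phi-90 -1.4
[0.44714636 0.03035179 0.24701827] [-3.14148836e+00  1.20496894e-03  2.41241099e-01] 0.12536328893121676 [-0.93  0.5   1.23  1.95 -0.54  1.08 -0.8 ]
```

{"method": "servo_tool", "body": {
  "moves": [-1,0.02,0.03,0.5,0,0,0,-1,0,0,0.7,0,0,0,-1,0,0,0.7,0,0,0,-1,0,0,0.6,0,0,0,-1,0,0,0.4,0,0,0,-1,0,0,0.4,0,0,0,-1,0,0,0.3,0,0,0,-1,0,0,0,0,0,0]
}}

```text
time_s: 77.7
tcp_pos: [0.4486, 0.0299, 0.103]
ee_rot: [-3.141, 0.001, 0.241]
wrist_force: [0.9, -0.7, -1.5]
width: 0.126
grip_force: 40.0
```

Run:
```python
from h import *
p=tgt4();go(p[0],p[1],.0785,.24);s=get_state();print(s["tcp_pos"],s["ee_rot"],s["wrist_force"],s["q"].round(2))
```

```text
turn wz 0.01 then shift [-0.01  0.02  0.61] | before-turn shift [-0.01  0.02] yaw-phi-90 -1.4
[0.44859508 0.0298592  0.10302239] [-3.14133214e+00  1.17681902e-03  2.40977048e-01] [ 0.94333209 -0.72512164 -1.46538232] [-0.73  0.68  0.96  2.13 -0.83  0.77 -0.55]
```

{"method": "servo_tool", "body": {
  "moves": [-1,0,0,0.3,0,0,0,-1,0,0,0.15,0,0,0,-1,0,0,0.08,0,0,0,-1,0,0,0,0,0,0]
}}

```text
time_s: 78.2
tcp_pos: [0.4488, 0.0298, 0.0821]
ee_rot: [3.142, 0.0, 0.241]
wrist_force: [0.2, 0.4, -1.3]
width: 0.125
grip_force: 40.0
```

Run:
```python
from h import *
p=tgt4();go(p[0],p[1],.0785,.24);s=get_state();print(s["tcp_pos"],s["ee_rot"],s["wrist_force"])
```

```text
turn wz 0.0 then shift [-0.02  0.02  0.09] | before-turn shift [-0.02  0.02] yaw-phi-90 -1.4
[0.44883952 0.02983954 0.08213981] [3.14155365e+00 2.83210667e-04 2.40741722e-01] [ 0.24370367  0.39557007 -1.29988859]
```

Release, rise, and retreat well away for an unobstructed measurement.

{"method": "servo_tool", "body": {
  "moves": [-1,0,0,0.06,0,0,0,0,0,0,0,0,0,0,0,0,0,0,0,0,0,0,0,0,-0.3,0,0,0,0,0,0,-0.8,0,0,0,0,0,0,-0.8,0,0,0,0,0,0,-0.8,0,0,0,0,0,0,-0.8,0,0,0]
}}

```text
time_s: 79.2
tcp_pos: [0.4487, 0.0296, 0.2217]
ee_rot: [3.142, -0.001, 0.24]
wrist_force: [0.0, 0.7, 0.2]
width: 0.504
grip_force: 0.0
```

{"method": "servo_tool", "body": {
  "moves": [0,0,-0.8,0,0,0,-0.5,0,0,-0.8,0,0,0,-0.5,0,0,-0.8,0,0,0,-0.5,0,0,-0.8,0,0,0,-0.5,0,0,-0.8,0,0,0,-0.5,0,0,-0.8,0,0,0,-0.5,0,0,-0.8,0,0,0,-0.5,0,0,-0.8,0,0,0,-0.5]
}}

```text
time_s: 80.2
tcp_pos: [0.3268, 0.2514, 0.2206]
ee_rot: [3.142, -0.001, 0.843]
wrist_force: [0.8, 0.7, -0.3]
width: 0.495
grip_force: 0.0
```

```bash
cat > chk.py <<'E'
from h import *
s=get_state();print(s["time_s"],s["tcp_pos"],s["ee_rot"])
cs=[capture("top"),capture("side")];T=[cs]+[[c] for c in cs]
E={1:(.5116,-.0567,.247),2:(.6013,.0015,1.814),3:(.5366,.093,.248),4:tgt4()}
for k,e in E.items():
    r=[fit(t,"carton",e,.02,.003,.04) for t in T];p=place(k);d=r[0][0]-p
    print(k,[(a.round(4).tolist(),b.round()) for a,b in r],"err mm",(np.hypot(*d[:2])*1e3).round(1),d[2].round(3))
for k,p,z in [("lid",(.524,.0105,0),.107),("slab",(.5256,.014,.24),0),("brush",(.4874,.4536,-.08),.005)]:
    print(k,[(lambda r:(r[0].round(4).tolist(),r[1].round()))(fit(t,k,p,z,.006,.03)) for t in T])
for dz in(-.006,0,.006,.012): print("lid dz",dz,fit(cs,"lid",(.524,.0105,0),.107+dz,.006)[1])
E
python3 chk.py
```

```text
80.2 [0.32677356 0.25139193 0.22063082] [ 3.14153325e+00 -9.72059857e-04  8.42713771e-01]
1 [([0.5117, -0.0569, 0.2521], np.float64(257.0)), ([0.5116, -0.0574, 0.2413], np.float64(123.0)), ([0.5127, -0.0556, 0.181], np.float64(134.0))] err mm 5.0 0.012
2 [([0.6014, 0.0017, 1.815], np.float64(257.0)), ([0.6013, 0.0013, 1.7841], np.float64(122.0)), ([0.5985, 0.01, 1.7084], np.float64(132.0))] err mm 2.1 0.004
3 [([0.5375, 0.0935, 0.2685], np.float64(234.0)), ([0.5496, 0.0793, 0.349], np.float64(111.0)), ([0.5401, 0.0927, 0.1939], np.float64(132.0))] err mm 5.0 0.029
4 [([0.4532, 0.0329, 1.7952], np.float64(228.0)), ([0.4584, 0.0315, 1.9077], np.float64(112.0)), ([0.4491, 0.0316, 1.8333], np.float64(141.0))] err mm 8.6 -0.016
lid [([0.5238, 0.0103, -0.0142], np.float64(292.0)), ([0.5239, 0.0087, 0.0805], np.float64(150.0)), ([0.5237, 0.0105, 0.0063], np.float64(142.0))]
slab [([0.5252, 0.0136, 0.2396], np.float64(279.0)), ([0.5253, 0.014, 0.2429], np.float64(140.0)), ([0.5256, 0.0126, 0.2308], np.float64(141.0))]
brush [([0.4874, 0.453, -0.0807], np.float64(280.0)), ([0.4874, 0.4537, -0.0696], np.float64(135.0)), ([0.4934, 0.4551, -0.0749], np.float64(145.0))]
lid dz -0.006 286.4226848517559
lid dz 0 291.7682453831257
lid dz 0.006 291.569565993964
lid dz 0.012 285.96461399571274
```

{"method": "servo_tool", "body": {
  "moves": [0,0.6,-0.7,0,0,0,-0.5,0,0.6,-0.7,0,0,0,-0.5,0,0.6,-0.7,0,0,0,-0.5,0,0.6,-0.7,0,0,0,-0.5,0,0.6,-0.7,0,0,0,-0.5,0,0.8,-0.6,0,0,0,-0.5,0,0.8,-0.6,0,0,0,-0.5,0,0,0,0,0,0,0]
}}

```text
time_s: 81.3
tcp_pos: [0.2496, 0.5051, 0.2198]
ee_rot: [3.141, -0.001, 1.37]
wrist_force: [1.2, -0.2, -0.2]
width: 0.5
grip_force: 0.0
```

```bash
python3 chk.py
python3 - <<'E'
from h import *
cs=[capture("top"),capture("side")]
for k in(3,4,1):
    p=place(k);rng=np.random.default_rng(1);R=[]
    for _ in range(8):
        a,s=fit(cs,"carton",p+np.r_[rng.uniform(-.008,.008,2),0],.02,.002,.03);R.append((s.round(1),*a.round(4)))
    print(k,sorted(R,reverse=True)[:4])
E
```

```text
81.3 [0.24956585 0.50511288 0.21979852] [ 3.14106803e+00 -7.46373567e-04  1.37027119e+00]
1 [([0.5116, -0.0573, 0.2466], np.float64(255.0)), ([0.5119, -0.0576, 0.2482], np.float64(121.0)), ([0.5126, -0.0555, 0.1852], np.float64(133.0))] err mm 4.8 0.007
2 [([0.6014, 0.0016, 1.8117], np.float64(254.0)), ([0.6011, 0.0016, 1.7905], np.float64(121.0)), ([0.5985, 0.01, 1.708], np.float64(131.0))] err mm 2.2 0.001
3 [([0.537, 0.0932, 0.2659], np.float64(231.0)), ([0.5489, 0.0794, 0.3591], np.float64(110.0)), ([0.5401, 0.0929, 0.1946], np.float64(132.0))] err mm 4.6 0.026
4 [([0.4533, 0.0327, 1.7964], np.float64(226.0)), ([0.4582, 0.0317, 1.9104], np.float64(111.0)), ([0.4493, 0.0313, 1.836], np.float64(140.0))] err mm 8.5 -0.014
lid [([0.5237, 0.0103, -0.0189], np.float64(291.0)), ([0.524, 0.0088, 0.0045], np.float64(150.0)), ([0.5235, 0.0107, 0.0271], np.float64(141.0))]
slab [([0.5252, 0.0138, 0.2409], np.float64(277.0)), ([0.5253, 0.0142, 0.2441], np.float64(139.0)), ([0.5255, 0.0126, 0.2302], np.float64(140.0))]
brush [([0.4872, 0.4536, -0.0773], np.float64(280.0)), ([0.4872, 0.4538, -
[... 477 characters left out ...]
374), np.float64(0.0933), np.float64(0.2675))]
4 [(np.float64(230.8), np.float64(0.4697), np.float64(0.0065), np.float64(1.7314)), (np.float64(230.6), np.float64(0.4698), np.float64(0.0065), np.float64(1.7307)), (np.float64(225.7), np.float64(0.4532), np.float64(0.0326), np.float64(1.7937)), (np.float64(225.7), np.float64(0.4532), np.float64(0.0326), np.float64(1.7932))]
1 [(np.float64(255.5), np.float64(0.5116), np.float64(-0.0569), np.float64(0.2513)), (np.float64(255.5), np.float64(0.5116), np.float64(-0.057), np.float64(0.2514)), (np.float64(255.5), np.float64(0.5116), np.float64(-0.057), np.float64(0.249)), (np.float64(255.5), np.float64(0.5116), np.float64(-0.057), np.float64(0.2473))]
```

Run:
```python
from h import *
cs=[capture("top"),capture("side")]
Y=np.arange(-.05,.0501,.002)
for k in(1,2,3,4):
    p=place(k);c_,s_=np.cos(p[2]),np.sin(p[2])
    for c in cs:
        for rng in ((-.055,-.02),(.02,.055)):
            X=np.linspace(*rng,24);g=np.array([[(p[0]+c_*x-s_*y,p[1]+s_*x+c_*y,.07) for y in Y] for x in X]).reshape(-1,3)
            m=pj(c,g).astype(np.float32).reshape(-1,1,2);v=cv2.remap(c["pixels"],m,None,1).reshape(len(X),len(Y),3).astype(float)
            sat=np.median(v[...,0]-v[...,2],axis=0)
            print(k,rng[0],' '.join('%d'%q for q in sat))
```

```text
1 -0.055 22 33 44 49 49 48 47 45 44 45 44 44 42 40 40 41 41 41 41 42 42 40 35 27 19 15 14 15 15 15 15 18 27 37 41 41 40 40 40 40 36 31 21 20 24 27 29 28 28 28 27
1 0.02 20 30 40 44 44 44 42 41 40 40 40 39 39 41 44 45 45 45 46 45 44 40 31 22 17 16 16 16 16 16 19 26 37 44 45 44 44 44 39 32 17 8 6 5 5 5 5 5 5 5 5
1 -0.055 64 59 57 60 62 62 62 62 62 63 62 63 63 65 69 72 73 72 72 73 75 74 68 51 33 21 17 17 18 18 18 18 23 39 58 70 72 71 70 70 68 64 56 52 53 52 43 33 34 37 41
1 0.02 63 63 63 63 63 62 62 61 58 53 51 54 61 68 74 76 76 75 76 76 76 71 60 41 26 19 17 18 18 18 19 26 41 60 71 74 75 74 72 71 70 65 54 51 51 51 48 33 16 4 2
2 -0.055 16 17 21 33 41 43 41 41 41 42 42 40 38 43 44 45 45 45 45 44 39 29 19 15 16 16 16 16 17 19 29 40 45 45 46 46 45 45 45 38 25 15 16 23 29 31 29 29 29 29 29
2 0.02 15 16 20 31 40 41 41 44 45 41 34 28 32 39 38 38 38 40 42 40 33 25 17 13 13 13 13 13 14 16 26 39 44 45 45 46 46 45 45 38 25 19 17 12 7 6 5 5 5 5 4
2 -0.055 11 13 17 18 18 18 18 17 17 21 30 43 56 67 75 78 78 73 65 49 32 22 19 17 17 17 17 21 29 42 56 68 75 77 77 76 76 74 70 63 56 47 37 32 34 33 37 39 
[... 689 characters left out ...]
 24 32 39 41 41 44 47 51 54 66 71 73 75 75 74 67 54 51 48 41 36 36 32 26 22
4 -0.055 5 4 4 4 5 5 6 7 11 20 27 29 31 36 40 40 40 40 40 40 39 33 24 17 15 15 15 15 15 16 20 32 43 46 46 46 46 45 45 44 36 28 35 42 43 42 40 39 39 40 41
4 0.02 28 27 26 32 29 29 31 32 32 29 20 21 26 31 31 31 31 32 32 32 31 28 20 14 13 13 13 13 13 14 17 24 31 32 36 46 45 44 45 44 35 29 34 40 41 41 41 41 40 40 41
4 -0.055 3 4 3 3 4 3 3 2 1 2 8 25 44 60 68 70 71 70 67 57 42 27 19 17 17 17 16 17 20 31 47 61 73 77 77 76 76 76 74 68 61 54 40 26 18 15 14 15 15 15 15
4 0.02 54 58 60 62 62 63 61 58 53 49 51 60 67 71 71 71 70 71 71 63 47 32 23 18 18 17 17 17 19 26 36 49 64 74 76 76 76 76 74 68 61 55 52 52 53 53 53 53 52 52 52
```

Run:
```python
from h import *
cs=[capture("top"),capture("side")]
for nm,sg in(("disc",circ(.035,.013)),("knob",circ(.012,.041))):
    M["lid"]=sg;print(nm,[fit([c],"lid",(.5238,.0103,0),.107,.004)[0][:2].round(4) for c in cs])
go(.524,.0108,.22,1.37)
```

```text
disc [array([0.5242, 0.0088]), array([0.5287, 0.0083])]
knob [array([0.5238, 0.0103]), array([0.5313, 0.0209])]
turn wz -0.04 then shift [-10.67   9.13   0.  ] | before-turn shift [-10.61   9.2 ] yaw-phi-90 -0.22
```

{"method": "servo_tool", "body": {
  "moves": [0.1,-0.4,0.35,0,0,0,0,0.1,-0.7,0.6,0,0,0,0,0.1,-0.7,0.6,0,0,0,0,0.1,-0.7,0.6,0,0,0,0,0.1,-0.7,0.6,0,0,0,0,0.1,-0.7,0.6,0,0,0,0,0.1,-0.7,0.6,0,0,0,0,0.1,-0.7,0.6,0,0,0,0]
}}

```text
time_s: 82.7
tcp_pos: [0.3861, 0.2551, 0.2201]
ee_rot: [3.142, 0.0, 1.364]
wrist_force: [0.1, 0.3, -0.6]
width: 0.551
grip_force: 0.0
```

{"method": "servo_tool", "body": {
  "moves": [0.1,-0.7,0.6,0,0,0,0,0.1,-0.7,0.6,0,0,0,0,0.1,-0.7,0.6,0,0,0,0,0.1,-0.7,0.6,0,0,0,0,0.1,-0.7,0.6,0,0,0,0,0.1,-0.7,0.6,0,0,0,0,0.1,-0.7,0.6,0,0,0,0,0.1,0,0,0,0,0,0]
}}

```text
time_s: 83.7
tcp_pos: [0.5102, 0.0268, 0.2205]
ee_rot: [3.14, 0.002, 1.358]
wrist_force: [0.5, 0.8, -1.1]
width: 0.55
grip_force: 0.0
```

Run:
```python
from h import *
go(.524,.0108,.1305,1.37);print(get_state()["tcp_pos"])
```

```text
turn wz -0.08 then shift [-0.32  0.42  2.25] | before-turn shift [-0.32  0.42] yaw-phi-90 -0.22
[0.51023362 0.02680175 0.22048451]
```

{"method": "servo_tool", "body": {
  "moves": [0.1,-0.32,0.42,0,0,0,0,0.1,0,0,0.5,0,0,0,0.1,0,0,0.7,0,0,0,0.1,0,0,0.6,0,0,0,0.1,0,0,0.3,0,0,0,0.1,0,0,0.13,0,0,0,0.1,0,0,0,0,0,0]
}}

```text
time_s: 84.58
tcp_pos: [0.5241, 0.016, 0.131]
ee_rot: [3.141, -0.0, 1.366]
wrist_force: [0.3, 0.9, -0.1]
width: 0.549
grip_force: 0.0
```

{"method": "servo_tool", "body": {
  "moves": [-1,0,0,0,0,0,0,-1,0,0,0,0,0,0,-1,0,0,0,0,0,0,-1,0,0,0,0,0,0,-1,0,0,0.05,0,0,0,-1,0,0,0.05,0,0,0,-1,0,0,0,0,0,0],
  "newtons": 6
}}

```text
time_s: 85.45
tcp_pos: [0.5244, 0.016, 0.1277]
ee_rot: [3.141, -0.001, 1.366]
wrist_force: [-1.2, 0.8, 6.8]
width: 0.255
grip_force: 6.0
```

{"method": "servo_tool", "body": {
  "moves": [-1,0,0,0.06,0,0,0,-1,0,0,0,0,0,0]
}}

```text
time_s: 85.7
tcp_pos: [0.5244, 0.016, 0.1253]
ee_rot: [3.141, -0.001, 1.366]
wrist_force: [-1.2, 0.8, 5.5]
width: 0.256
grip_force: 6.0
```

{"method": "servo_tool", "body": {
  "moves": [0.1,0,0,0,0,0,0,0.1,0,0,0,0,0,0,0.1,0,0,0,0,0,0,0.1,0,0,-0.5,0,0,0,0.1,0,0,-0.8,0,0,0,0.1,0,0,-0.8,0,0,0,0.1,0,0,-0.3,0,0,0,0.1,0,0,0,0,0,0]
}}

```text
time_s: 86.7
tcp_pos: [0.5241, 0.0161, 0.2203]
ee_rot: [3.141, -0.0, 1.366]
wrist_force: [0.3, 0.1, 0.0]
width: 0.55
grip_force: 0.0
```

{"method": "servo_tool", "body": {
  "moves": [0.1,0.7,-0.6,0,0,0,0,0.1,0.7,-0.6,0,0,0,0,0.1,0.7,-0.6,0,0,0,0,0.1,0.7,-0.6,0,0,0,0,0.1,0.7,-0.6,0,0,0,0,0.1,0.7,-0.6,0,0,0,0,0.1,0.7,-0.6,0,0,0,0,0.1,0.7,-0.6,0,0,0,0]
}}

```text
time_s: 87.7
tcp_pos: [0.38, 0.2752, 0.2188]
ee_rot: [-3.14, 0.002, 1.366]
wrist_force: [-1.4, 0.1, -0.9]
width: 0.55
grip_force: 0.0
```

{"method": "servo_tool", "body": {
  "moves": [0.1,0.7,-0.6,0,0,0,0,0.1,0.7,-0.6,0,0,0,0,0.1,0.7,-0.6,0,0,0,0,0.1,0.7,-0.6,0,0,0,0,0.1,0.7,-0.6,0,0,0,0,0.1,0.3,-0.2,0,0,0,0,0.1,0,0,0,0,0,0]
}}

```text
time_s: 88.58
tcp_pos: [0.287, 0.449, 0.2192]
ee_rot: [3.141, 0.002, 1.367]
wrist_force: [-0.3, -1.0, 0.5]
width: 0.548
grip_force: 0.0
```

```bash
python3 chk.py
```

```text
88.575 [0.28699932 0.4489831  0.21919154] [3.14149246e+00 2.29816012e-03 1.36683529e+00]
1 [([0.5116, -0.057, 0.251], np.float64(256.0)), ([0.5116, -0.058, 0.2448], np.float64(120.0)), ([0.5126, -0.0556, 0.1837], np.float64(133.0))] err mm 5.0 0.011
2 [([0.6015, 0.002, 1.8141], np.float64(256.0)), ([0.6013, 0.0016, 1.7806], np.float64(122.0)), ([0.6013, 0.0019, 1.8296], np.float64(135.0))] err mm 1.9 0.003
3 [([0.5363, 0.0926, 0.2323], np.float64(230.0)), ([0.5494, 0.0795, 0.3579], np.float64(111.0)), ([0.5399, 0.0929, 0.1893], np.float64(131.0))] err mm 4.0 -0.008
4 [([0.4532, 0.0327, 1.7932], np.float64(227.0)), ([0.4582, 0.0316, 1.9026], np.float64(111.0)), ([0.4489, 0.0313, 1.8122], np.float64(141.0))] err mm 8.5 -0.018
lid [([0.5234, 0.0105, -0.0205], np.float64(292.0)), ([0.5223, 0.0098, 0.0917], np.float64(150.0)), ([0.5234, 0.0105, -0.0084], np.float64(142.0))]
slab [([0.5252, 0.0137, 0.2443], np.float64(277.0)), ([0.5251, 0.0141, 0.2439], np.float64(139.0)), ([0.5258, 0.0127, 0.2309], np.float64(140.0))]
brush [([0.487, 0.4537, -0.0762], np.float64(284.0)), ([0.4872, 0.4539, -0.0734], np.float64(135.0)), ([0.4869, 0.4535, -0.077], np.float64(149.0))]
lid dz -0.006 287.19135793374545
lid dz 0 291.5902681463608
lid dz 0.006 291.26541331870874
lid dz 0.012 284.6273800451708
```

Run:
```python
from h import *
cs=[capture("top"),capture("side")]
W={1:.006,2:.0015,3:.006,4:.002}
for k in W:
    p=place(k);c_,s_=np.cos(p[2]),np.sin(p[2])
    for c in cs:
        for z,X,ys in ((.07,np.arange(-.085,.0851,.0025),W[k]+np.linspace(-.005,.005,9)),):
            g=np.array([[(p[0]+c_*x-s_*y,p[1]+s_*x+c_*y,z) for x in X] for y in ys]).reshape(-1,3)
            v=cv2.remap(c["pixels"],pj(c,g).astype(np.float32).reshape(-1,1,2),None,1).reshape(len(ys),len(X),3).astype(float)
            a=np.median(v[...,0]-v[...,2],axis=0);print(k,'L',' '.join('%d'%q for q in a[:18]),'| R',' '.join('%d'%q for q in a[-18:]))
```

```text
1 L 41 44 44 43 41 31 24 20 15 14 15 14 15 13 13 13 13 13 | R 17 17 16 16 15 16 19 23 18 14 22 39 45 45 46 46 46 44
1 L 53 52 52 52 51 50 44 35 25 18 17 17 18 18 18 19 18 18 | R 17 18 18 18 18 17 17 19 26 39 53 65 72 76 77 77 78 73
2 L 44 44 44 44 44 44 41 34 25 18 15 15 16 16 16 16 17 17 | R 13 13 14 14 14 14 15 16 19 24 24 24 24 31 41 45 45 45
2 L 66 66 66 66 64 63 62 58 45 28 18 16 17 18 17 16 17 18 | R 4 4 4 3 2 0 -1 -1 -2 -2 -3 -3 -3 -1 6 25 47 64
3 L 45 46 46 45 41 30 21 20 21 16 14 15 15 14 13 13 13 13 | R 17 16 16 15 15 15 15 16 21 26 31 33 39 47 47 46 46 39
3 L 70 76 76 74 74 69 59 48 37 29 21 17 17 18 18 18 17 18 | R 17 16 17 17 17 18 17 18 18 18 19 19 19 19 19 19 20 20
4 L 21 35 44 43 42 41 39 36 27 18 22 23 16 15 15 16 16 16 | R 13 13 12 13 14 13 14 14 14 14 18 24 30 32 33 33 33 33
4 L 20 35 58 73 75 72 70 67 60 52 51 41 26 17 16 17 17 17 | R 16 18 18 18 17 18 18 18 18 18 18 18 17 15 15 16 16 17
```

```bash
python3 -c "
from rig import *
print(sign_off())"
```

```text
the job is handed in; nothing more can be done
None
```

I handed the job in at about 89 s of the 210 s, and sign-off returned no verdict. By camera, the brush is in the tray, the four cartons are about 2–8 mm from their places (limit 10 mm, place 4 the tightest), and the lid is pressed onto the pot about 4 mm off the ring mark. I could not see the pot itself at the end, and one carton bumped the pot and lid on the way. The bottle, tin and last showed no sign of being moved, though I did not measure them at the end.

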